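# Stand the support posts in line along a straightedge

### The arm

A 6-joint arm with a two-finger parallel gripper is mounted at the origin on a cart in front of the work surface, level with it; the furniture and walls round the work are solid. World frame = base frame: x ahead of the robot, y to its left, z up, the work surface at z = 0. Lengths are in m, angles in rad, forces in N, time in s.
With the tool pointing down it reaches from about 0.375 to 0.9 m from the base axis. Payload 3.1 kg.
Tool frame: the origin (TCP) lies on the centre line of the jaws, within the pads' length; the fingertips stand robot.tcp_to_tips ahead of it and the grasp point (between the pads) lies 3 mm ahead of it (robot.tcp_to_tips is the distance from the TCP to the fingertips, in m); z points along the fingers, y is the line along which they close (so a half turn about z gives the same grasp; the last joint's range is limited). The gripper opens to 87 mm and grips with 3 to 60 N. Pads are 19 mm wide; open, the fingers measure 117 mm over their backs; the gripper's body (75 mm by 190 mm) begins 51 mm behind the grasp point.
Start: joints at [1.083, 0.527, 1.433, -0, 1.181, -0.178], TCP at [0.191, 0.595, 0.217] pointing down, gripper open.
Joint ranges: [-3.08, 3.08], [-0.75, 2.2], [0.22, 2.44], [-1.43, 4.57], [0, 2.65], [-2.85, 2.85]. Speed limits (rad/s): [2.79, 2.79, 3.14, 3.14, 3.14, 3.14].

### API

Orientations are given as a unit quaternion [x, y, z, w].
In Python, from rig import robot gives the robot as it stands. The module is installed in compiled form; this text tells all that it offers.
- The arm moves only by the shell command python3 -m jog 'ROWS' [FORCE]. ROWS is JSON, one flat list of numbers, 5 for each row, row after row: the finger opening in m, from 0 to 0.087, then the shift along the tool's x, y, z in m, then the turn about the tool's z in units of 10 degrees (1.0 is 10 degrees). In form: [claw, x, y, z, roll, claw, x, y, z, roll, ...]. A call has 1 to 20 rows; each row shifts and turns the commanded pose from where the row before left it, along the tool's axes as they then stand; what a row does not reach is not made up. A row lasts 1/8 s, in which the tool goes at most 62.5 mm and 10.7 degrees, less where a joint would pass 70% of its speed; a pose out of reach is approached as far as the arm can. A call with a gripper value outside its range is refused whole. The fingers move at their own pace and stop on an object; FORCE is the grip in N (left out, the last holds). Time passes only in rows, so rows that do not move let the fingers close. It gives the time, the measured TCP pose, the force, the opening and the grip force at its end, in the units of the state.
- robot.get_obs(): the state, without advancing time (a new reading comes with each control period).
- robot.camera(name): name is "scene" or "top"; returns the picture (480x640x3 uint8, blue, green, red); there is no depth.
- robot.camera_model(name): a dict with "fx", "fy", "cx", "cy" (pixels), "distortion" ([k1, k2, p1, p2, k3] as OpenCV has them; the pictures are not rectified), "R" (3x3) and "t" (3): a world point X has camera coordinates R X + t. Camera axes: x right, y down, z forward; pixel columns grow to the right and rows downward; lengths in m; the calibration is good to about 2 mm. A picture is of the moment at which its call begins. camera_model takes no time and is no camera call.
- robot.hand_in(): hands the job in; it is judged then, once.
Trained networks look in the newest picture that a camera, given by its name, has taken for a name from the list of things; names that differ only in an ending like _2 or _b are one class to them, and where a whole thing is asked for, a point or a joint stands for the part that bears it (a point fixed in the world has none). Each returns a list of dicts, best first, with "conf" (0 to 1); they miss things now and then, are a little off and sometimes report something else, mostly with a low value. They report only what shows in the picture. A call takes as long as a camera call.
- robot.look_for(camera, label): "extent" ([centre column, centre row, width, height] in pixels, round what is visible of it).
- robot.outline_of(camera, label): "region" (480x640 bool, what is visible of it) and "extent" ([centre column, centre row, width, height] in pixels, round what is visible of it).
The state is a dict: "time": time; "q": joint angles; "joint_velocities": joint speeds; "joint_torque": joint torques, N m; "position": TCP position; "tool_rot": TCP orientation; "ft_force": force on the tool from outside, world axes, zero at the start; "moment": the same for the moment, N m; "grip_width": finger opening in m; "grip_force": force on a finger pad.
Only numpy, scipy, OpenCV 4.12 (cv2) and the standard library are available. Lean on these libraries where they do the work, as an engineer would, in place of code of your own. Each camera call takes 0.05 s, during which the arm holds its last target. There are 200 camera calls.

### The job

Set up a row of board supports on the test bench: first lay the steel straightedge flat on the bench, flush against the front face of the stop rail and about centred on it. Then tip up each support post that lies on the bench - raise its head and let it pivot on its foot, without lifting it clear of the bench before it stands - and set every one upright on its foot with one side of the square foot flush against the free long edge of the straightedge, alongside the rail and not beyond its ends. Leave the straightedge in place at the end, and do not disturb the other things on the bench.

Things in the scene. Friction and masses are not known exactly. Their poses are not given: they have to be found in the camera images.
- stop_rail: aluminium stop rail screwed to the bench, 220 x 36 x 28 mm (x, y, z). Origin: centre of its underside; x along its length, z up. Its front face, the one to use, is at y = -18 mm (toward the robot)
- straightedge: loose steel straightedge, 220 x 40 x 10 mm (x, y, z), about 0.35 kg, with a black square pull block 24 x 24 mm standing on its middle from 10 to 36 mm above the bench. Origin: centre of its underside; x along its length, z up; both long edges (y = +20 and -20 mm) are alike
- post_a: support post 150 mm long, 0.34 to 0.69 kg, mostly foot, may be absent; square foot 60x60x14, round shaft diameter 18, round head diameter 28 (132 to 150 mm from the foot). Origin: centre of foot underside; z along shaft to head; x, y square to foot sides. Lies on a foot side and the head rim, origin 31 mm up, axis 19 mm up 105 mm from the foot. Pivots on the foot edge; settles upright within 30 deg; turns in a light (4 N) grip
- post_b: support post 150 mm long, 0.34 to 0.69 kg, mostly foot, may be absent; square foot 60x60x14, round shaft diameter 18, round head diameter 28 (132 to 150 mm from the foot). Origin: centre of foot underside; z along shaft to head; x, y square to foot sides. Lies on a foot side and the head rim, origin 31 mm up, axis 19 mm up 105 mm from the foot. Pivots on the foot edge; settles upright within 30 deg; turns in a light (4 N) grip
- post_c: support post 150 mm long, 0.34 to 0.69 kg, mostly foot, may be absent; square foot 60x60x14, round shaft diameter 18, round head diameter 28 (132 to 150 mm from the foot). Origin: centre of foot underside; z along shaft to head; x, y square to foot sides. Lies on a foot side and the head rim, origin 31 mm up, axis 19 mm up 105 mm from the foot. Pivots on the foot edge; settles upright within 30 deg; turns in a light (4 N) grip
- parts_case: fixed obstacle: open parts case between the posts and the rail, tray 190 (its y) x 115 (its x) x 32 mm, its thin lid standing open 185 mm high along its +x side; origin: centre of the tray underside. Also in the way: the blue drawer unit beyond the lid (170 mm high, ends at world x = 0.53) and the grey riser behind (260 mm high, front edge from world (0.65, -0.30) to (0.75, 0.12))
- solder_reel: bystander: green and white solder reel, 48 mm in diameter, 40 mm high; origin at the centre of its underside
- flux_bottle: bystander: brown bottle with black cap, 30 mm in diameter, 73 mm high; origin at the centre of its underside

How it is judged:
On the way:
1. the straightedge lies flat and flush against the rail's front face (y of straightedge in the frame of stop_rail above -0.0415 m and angle between the x axis of straightedge and the x axis of stop_rail, either way round below 0.025 rad and angle between straightedge's own z axis and vertical below 0.03 rad and height (world z) of straightedge below 0.004 m and x of straightedge in the frame of stop_rail between -0.04 and 0.04 m), for 0.3 s.
At the end, for the whole second after the job is handed in: Straightedge flat, within 3.5 mm and 1.4 deg of the rail face, middles within 40 mm. Each post present upright (2.3 deg), at rest on the bench, foot flush with the straightedge (centre 81 to 94.5 mm before the rail centre line), square within 4 deg, centre within 115 mm of the rail middle along it (all of step 1 and linear speed of each of straightedge, post_a, post_b, post_c below 0.02 m/s and angle between each of post_a, post_b, post_c's own z axis and vertical below 0.04 rad and height (world z) of each of post_a, post_b, post_c below 0.004 m and y of post_a in the frame of stop_rail between -0.0945 and -0.081 m and x of post_a in the frame of stop_rail between -0.115 and 0.115 m and (angle between the x axis of post_a and the x axis of stop_rail, either way round below 0.07 rad or angle between the y axis of post_a and the x axis of stop_rail, either way round below 0.07 rad) and y of post_b in the frame of stop_rail between -0.0945 and -0.081 m and x of post_b in the frame of stop_rail between -0.115 and 0.115 m and (angle between the x axis of post_b and the x axis of stop_rail, either way round below 0.07 rad or angle between the y axis of post_b and the x axis of stop_rail, either way round below 0.07 rad) and y of post_c in the frame of stop_rail between -0.0945 and -0.081 m and x of post_c in the frame of stop_rail between -0.115 and 0.115 m and (angle between the x axis of post_c and the x axis of stop_rail, either way round below 0.07 rad or angle between the y axis of post_c and the x axis of stop_rail, either way round below 0.07 rad)); the robot touches nothing.
It fails at once if post_a is lifted clear of the bench before it stands upright (angle between post_a's own z axis and vertical above 0.6 rad and height (world z) of post_a above 0.06 m).
It fails at once if post_b is lifted clear of the bench before it stands upright (angle between post_b's own z axis and vertical above 0.6 rad and height (world z) of post_b above 0.06 m).
It fails at once if post_c is lifted clear of the bench before it stands upright (angle between post_c's own z axis and vertical above 0.6 rad and height (world z) of post_c above 0.06 m).
It fails at once if the reel or bottle is knocked aside (distance of any of solder_reel, flux_bottle from where it was at the start of the episode above 0.03 m).
Of post_a, post_b, post_c only 2 to 3 are there at a start; the rules pass over those that are not, and their reading is None.
At some moment in a run one of post_b, post_c may be knocked a few centimetres aside while the robot is not near it.
Once in a run the grip may slacken for a moment while it holds something.
It also fails if it takes over 210 s, if anything falls off the work surface, if the arm or the gripper's body presses on something with over 40 N, if the wrist force passes 120 N, or if a joint passes its speed limit or range.

## Working session

There is one attempt and no reset: what is moved stays moved. The work goes in short steps, Python scripts to look and compute and a shell command to move; the robot and the scene stay as the last step left them, time stands still between calls to the robot, and variables do not carry over. Pictures are saved under pics/ and viewed, at most 14 in all, crops included, and the job is handed in when it is done.

```bash
mkdir -p pics
cat > h.py <<'E'
import numpy as np, cv2
from rig import robot
from scipy.spatial.transform import Rotation as Ro
def cam(n):
    m=robot.camera_model(n);K=np.array([[m['fx'],0,m['cx']],[0,m['fy'],m['cy']],[0,0,1.]])
    return K,np.array(m['distortion'],float),np.array(m['R']),np.array(m['t'])
def ground(n,uv,z=0.):
    K,d,R,t=cam(n);p=cv2.undistortPoints(np.array(uv,float).reshape(-1,1,2),K,d).reshape(-1,2)
    r=np.c_[p,np.ones(len(p))]@R; c=-R.T@t
    return c+r*((z-c[2])/r[:,2])[:,None]
def proj(n,X):
    K,d,R,t=cam(n);return cv2.projectPoints(np.array(X,float).reshape(-1,1,3),cv2.Rodrigues(R)[0],t,K,d)[0].reshape(-1,2)
E
python3 - <<'E'
from h import *
for n in('scene','top'):
    cv2.imwrite(f'pics/{n}0.png',robot.camera(n))
    K,d,R,t=cam(n);print(n,(-R.T@t).round(3),R[2].round(2),K[0,0])
    for l in('stop_rail','straightedge','post_a','parts_case','solder_reel','flux_bottle'):
        print(l,[(np.round(e['conf'],2),np.round(e['extent']).tolist()) for e in robot.look_for(n,l)])
print({k:np.round(v,3).tolist() for k,v in robot.get_obs().items()},robot.tcp_to_tips)
E
```

```text
scene [0.415 0.592 0.949] [ 0.1  -0.65 -0.76] 585.6665040213941
stop_rail [(np.float64(0.96), [221.0, 359.0, 72.0, 110.0])]
straightedge [(np.float64(0.98), [271.0, 376.0, 56.0, 112.0])]
post_a [(np.float64(0.85), [389.0, 190.0, 69.0, 32.0]), (np.float64(0.71), [392.0, 215.0, 71.0, 43.0])]
parts_case []
solder_reel [(np.float64(0.88), [411.0, 173.0, 23.0, 25.0])]
flux_bottle [(np.float64(0.96), [254.0, 274.0, 13.0, 31.0])]
top [ 0.435 -0.149  1.204] [ 0.09 -0.01 -1.  ] 446.19607828753175
stop_rail [(np.float64(0.91), [231.0, 182.0, 83.0, 28.0])]
straightedge [(np.float64(0.78), [227.0, 219.0, 80.0, 26.0])]
post_a [(np.float64(0.91), [402.0, 290.0, 20.0, 61.0]), (np.float64(0.9), [374.0, 290.0, 20.0, 58.0])]
parts_case []
solder_reel []
flux_bottle [(np.float64(0.56), [302.0, 194.0, 8.0, 10.0])]
{'time': 0.7, 'q': [1.082, 0.527, 1.433, -0.0, 1.181, -0.179], 'joint_velocities': [-0.002, -0.001, -0.002, -0.0, 0.001, 0.001], 'joint_torque': [-0.001, -43.987, -17.695, 0.063, 0.05, -0.0], 'position': [0.191, 0.595, 0.217], 'tool_rot': [0.154, 0.988, 0.0, 0.0], 'ft_force': [0.534, -0.67, -0.378], 'moment': [0.014, -0.024, 0.023], 'grip_force': 0.0, 'grip_width': 0.087} 0.022
```

View pics/scene0.png

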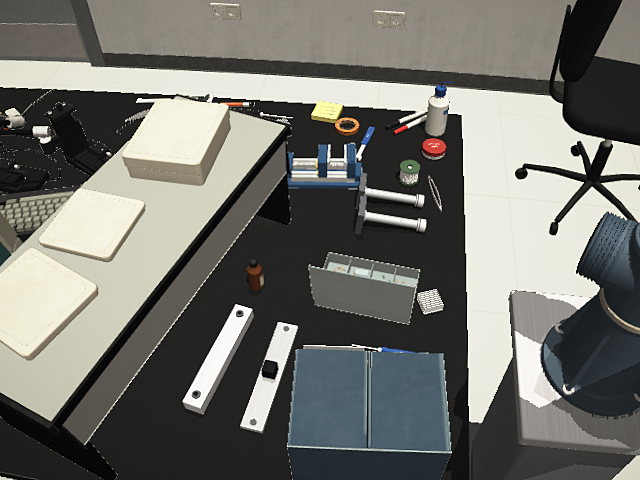

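View pics/top0.png

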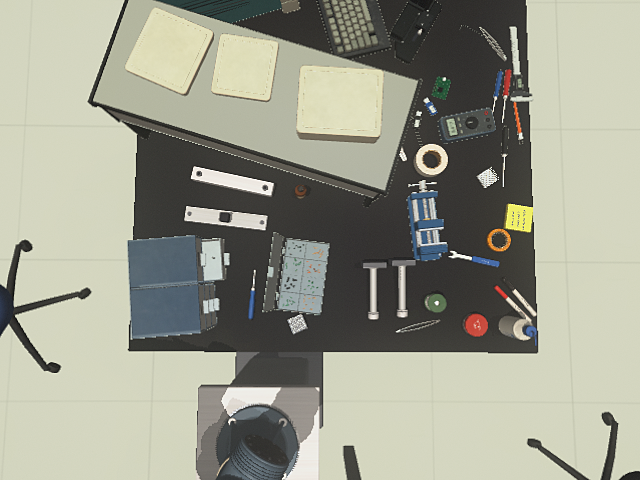

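The scene picture shows the rail at (221,359), the straightedge at (271,376) with its black block at (270,369), and two posts with feet at about (361,190) and (361,215). The top picture shows the same two posts at (374,290) and (402,290), with feet away from the robot and heads toward it. The lid is on the case's left side at about (272,270). No third post shows.

```bash
cat >> h.py <<'E'
def regs(n,l,minc=.4):
    robot.camera(n);return [e for e in robot.outline_of(n,l) if e['conf']>minc]
def rect(e):
    c=max(cv2.findContours(e['region'].astype(np.uint8),0,1)[0],key=len).reshape(-1,2);return cv2.minAreaRect(c.astype(np.float32)),c
def wrect(n,e,z):
    c=rect(e)[1];P=ground(n,c,z)[:,:2];(cx,cy),(w,h),a=cv2.minAreaRect((P*1000).astype(np.float32))
    if w<h:w,h,a=h,w,a+90
    return np.round([cx,cy,w,h,(a+90)%180-90],1)   # angle of long axis from world x, deg
E
python3 - <<'E'
from h import *
for n in('top','scene'):
  for l,z in(('stop_rail',.028),('straightedge',.01),('post_a',.02),('flux_bottle',.04),('solder_reel',.04)):
    for e in regs(n,l): print(n,l,round(float(e['conf']),2),e['region'].sum(),wrect(n,e,z))
im=robot.camera('top')
cv2.imwrite('pics/t1.png',np.hstack([cv2.resize(im[150:250,170:320],None,fx=2.6,fy=2.6,interpolation=2),cv2.resize(im[245:345,350:450],None,fx=2.6,fy=2.6,interpolation=2)]))
im=robot.camera('scene')
cv2.imwrite('pics/s1.png',cv2.resize(im[170:250,340:450],None,fx=6,fy=6,interpolation=2))
E
```

```text
top stop_rail 0.7 1142 [690.1  74.9 220.3  39.5  78.5]
top straightedge 0.89 1251 [594.6  94.7 219.7  43.3  82.5]
top post_a 0.97 515 [ 413.3 -381.8  149.7   68.8    5.1]
top post_a 0.87 519 [ 4.050e+02 -3.005e+02  1.496e+02  6.640e+01  3.000e-01]
top flux_bottle 0.71 111 [ 6.630e+02 -1.082e+02  3.210e+01  2.380e+01  4.000e-01]
top solder_reel 0.85 358 [ 373.8 -458.9   57.3   46.2  -89.7]
scene stop_rail 0.71 2608 [688.2  83.5 227.2  45.2  77.8]
scene straightedge 0.76 2466 [592.6  97.1 222.4  43.1  83.5]
scene straightedge 0.64 391 [ 669.8 -125.    82.9   30.1  -69.9]
scene post_a 0.82 676 [ 4.116e+02 -3.885e+02  1.516e+02  1.147e+02  2.000e-01]
scene post_a 0.62 861 [ 408.7 -319.   155.6  117.3    6. ]
scene flux_bottle 0.91 403 [ 661.7 -101.8   80.7   30.   -69.2]
scene solder_reel 0.91 454 [ 372.7 -439.5   88.8   45.7   87.9]
```

View pics/t1.png

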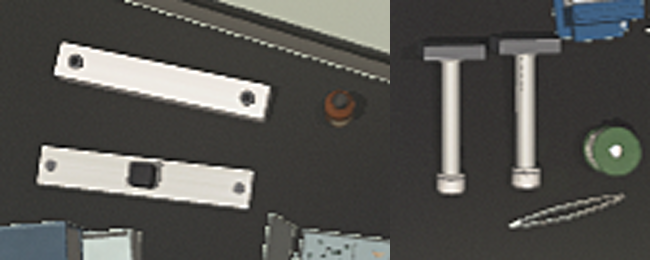

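View pics/s1.png

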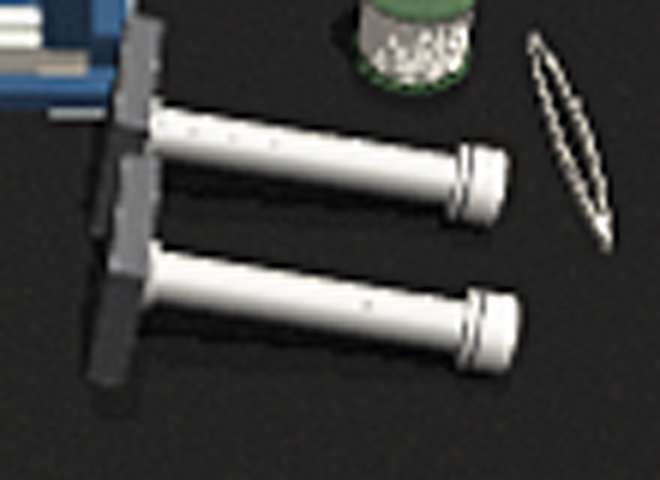

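Confirmed: clean outlines of the rail, straightedge and two posts. Post 2's foot sits beside the blue vise, so it must be dragged left before tipping. I'll refine the poses by fitting box models to both cameras.

```bash
cat >> h.py <<'E'
from scipy.optimize import minimize
def box(x0,x1,y0,y1,z0,z1): return np.array([[a,b,c] for a in(x0,x1) for b in(y0,y1) for c in(z0,z1)])
def cyl(r,z0,z1): a=np.linspace(0,2*np.pi,16,0);return np.array([[r*np.cos(t),r*np.sin(t),z] for t in a for z in(z0,z1)])
RAIL=[box(-.11,.11,-.018,.018,0,.028)]
SE=[box(-.11,.11,-.02,.02,0,.01),box(-.012,.012,-.012,.012,.01,.036)]
POST=[box(-.03,.03,-.03,.03,0,.014),cyl(.009,.014,.132),cyl(.014,.132,.15)]
def place(parts,p,lying):
    out=[]
    for V in parts:
        if lying: # post z axis -> horizontal-ish dir at yaw; origin 31 up
            s=np.arcsin(12/105.);Rl=np.array([[np.sin(s),0,np.cos(s)],[0,1,0],[np.cos(s),0,-np.sin(s)]])
            Rl[:,1]*=-1; V=V@Rl.T+[0,0,.031]
        c,sn=np.cos(p[2]),np.sin(p[2]);out.append(V@np.array([[c,-sn,0],[sn,c,0],[0,0,1]]).T+[p[0],p[1],0])
    return out
def sil(n,parts,s=4):
    m=np.zeros((480*s,640*s),np.uint8)
    for V in parts: cv2.fillConvexPoly(m,cv2.convexHull(((proj(n,V)+.5)*s).astype(np.int32)),1)
    return cv2.resize(m.astype(np.float32),(640,480),interpolation=cv2.INTER_AREA)
def fit(parts,obs,p0,lying=False):  # obs: [(cam,region)]
    f=lambda p:sum(np.abs(sil(n,place(parts,p,lying))-cv2.GaussianBlur(r.astype(np.float32),(0,0),.5)).sum()/r.sum() for n,r in obs)
    S=np.array([p0]*4)+np.vstack([np.zeros(3),np.diag([.008,.008,.06])])
    r=minimize(f,p0,method='Nelder-Mead',options=dict(initial_simplex=S,xatol=2e-4,fatol=1e-4));return r.x,r.fun/len(obs)
def near(n,l,X): # region nearest a world point
    E=regs(n,l,.3);u=proj(n,[X])[0]
    return min(E,key=lambda e:np.hypot(*(np.array(e['extent'][:2])-u)))['region'] if E else None
def locate(parts,l,X,p0,lying=False,cams=('top','scene')):
    for cs in [[c] for c in cams]+([cams] if len(cams)>1 else []):
        o=[(c,near(c,l,X)) for c in cs];o=[q for q in o if q[1] is not None and q[1].any()]
        if o: p,e=fit(parts,o,p0,lying);print(l,cs,(p[:2]*1000).round(1),np.degrees(p[2]).round(2),'err',round(e,3))
    return p
E
python3 - <<'E'
from h import *
locate(RAIL,'stop_rail',[.69,.075,.02],[.69,.075,np.radians(78.5-180)])
locate(SE,'straightedge',[.594,.095,.01],[.594,.095,np.radians(82.5-180)])
locate(POST,'post_a',[.41,-.3,.02],[.487,-.3,np.pi],True)
locate(POST,'post_a',[.41,-.385,.02],[.487,-.385,np.pi],True)
o=robot.get_obs();print(Ro.from_quat(o['tool_rot']).as_matrix().round(3))
E
```

```text
stop_rail ['top'] [693.3  75.6] -101.82 err 0.062
stop_rail ['scene'] [692.2  77.1] -101.85 err 0.077
stop_rail ('top', 'scene') [692.7  76.4] -101.93 err 0.05
straightedge ['top'] [594.8  94.7] -96.58 err 0.062
straightedge ['scene'] [593.8  96. ] -96.83 err 0.04
straightedge ('top', 'scene') [594.2  95.3] -96.47 err 0.047
post_a ['top'] [ 478.5 -298.9] 180.13 err 0.156
post_a ['scene'] [ 479.9 -299.5] 180.3 err 0.092
post_a ('top', 'scene') [ 479.6 -298. ] 181.22 err 0.144
post_a ['top'] [ 485.1 -373.3] 181.01 err 0.088
post_a ['scene'] [ 485.4 -376.4] 180.26 err 0.21
post_a ('top', 'scene') [ 485.7 -375.5] 179.86 err 0.219
[[-0.952  0.305 -0.   ]
 [ 0.305  0.952  0.   ]
 [ 0.     0.    -1.   ]]
```

```bash
cat >> h.py <<'E'
def go(X,yawy=None,cur=None):
    """from the pose now: roll (units of 10 deg) first, then tool-axis shift in mm to world X with tool y at yawy deg (mod 180)"""
    o=robot.get_obs();M=Ro.from_quat(o['tool_rot']).as_matrix();p=np.array(o['position'])
    a=np.degrees(np.arctan2(M[1,1],M[0,1]));d=0 if yawy is None else (yawy-a+90)%180-90
    th=np.radians(a+d);y=np.array([np.cos(th),np.sin(th),0]);x=np.cross(y,[0,0,-1])
    D=np.array(X)-p;print('t',round(o['time'],2),'p',(p*1000).round(1),'yawy',a.round(2),'| roll',(-d/10).round(3),'shift mm',(np.array([x@D,y@D,-D[2]])*1000).round(1),
      'F',np.round(o['ft_force'],1),'w',round(o['grip_width']*1000,1),'gf',round(o['grip_force'],1),'q5',round(o['q'][5],2))
E
python3 -c "
from h import *
go([.5943,.0953,.28],83.5)"
```

```text
t 3.4 p [190.5 595.2 216.8] yawy 72.25 | roll -1.125 shift mm [-457.8 -451.   -63.2] F [-0.2 -0.3  0.8] w 86.9 gf 0.0 q5 -0.18
```

```bash
python3 -m jog '[0.087,0,0,-0.032,-0.56,0.087,0,0,-0.031,-0.565,0.06,-0.0327,-0.0322,0,0,0.06,-0.0327,-0.0322,0,0,0.06,-0.0327,-0.0322,0,0,0.06,-0.0327,-0.0322,0,0,0.06,-0.0327,-0.0322,0,0,0.06,-0.0327,-0.0322,0,0,0.06,-0.0327,-0.0322,0,0,0.06,-0.0327,-0.0322,0,0,0.06,-0.0327,-0.0322,0,0,0.06,-0.0327,-0.0322,0,0,0.06,-0.0327,-0.0322,0,0,0.06,-0.0327,-0.0322,0,0,0.06,-0.0327,-0.0322,0,0,0.06,-0.0327,-0.0322,0,0,0.06,0,0,0,0,0.06,0,0,0,0]' 20; python3 -c "
from h import *
go([.5943,.0953,.036],83.5)"
```

```text
time: 5.65
position: [0.5937, 0.0958, 0.2795]
tool_rot: [0.057, 0.998, 0.0, -0.001]
ft_force: [-0.7, -0.5, -0.5]
grip_width: 0.0595
grip_force: 0.0
t 5.65 p [593.7  95.8 279.5] yawy 83.47 | roll -0.003 shift mm [ -0.7  -0.4 243.5] F [-0.7 -0.5 -0.5] w 59.5 gf 0.0 q5 -1.48
```

```bash
python3 -m jog '[0.05,-0.0007,0,0.04,0,0.05,0,0,0.04,0,0.05,0,0,0.04,0,0.05,0,0,0.04,0,0.05,0,0,0.04,0,0.05,0,0,0.025,0,0.05,0,0,0.018,0,0.05,0,0,0,0,0.015,0,0,0,0,0.015,0,0,0,0,0.015,0,0,0,0,0.015,0,0,0,0]' 20; python3 -c "
from h import *
a=np.radians(-11.9);n=np.array([np.cos(a),np.sin(a)]);R=np.array([.6927,.0764])
T=R-.046*n;print(T)
go([*T,.037],78.1)"
```

```text
time: 7.15
position: [0.5953, 0.0954, 0.0373]
tool_rot: [0.057, 0.998, 0.0, 0.0]
ft_force: [-0.2, 0.1, 0.1]
grip_width: 0.0192
grip_force: 0.0
[0.64768859 0.08588539]
t 7.15 p [595.3  95.4  37.3] yawy 83.49 | roll 0.539 shift mm [-53.2   1.5   0.3] F [-0.2  0.1  0.1] w 19.2 gf 0.0 q5 -1.48
```

Run:
```python
from h import *
im=robot.camera('scene');cv2.imwrite('pics/s2.png',cv2.resize(im[230:450,170:390],None,fx=2.6,fy=2.6,interpolation=2))
print(robot.get_obs()['grip_width'],robot.get_obs()['grip_force'])
```

```text
0.017677375002501047 0.0
```

View pics/s2.png

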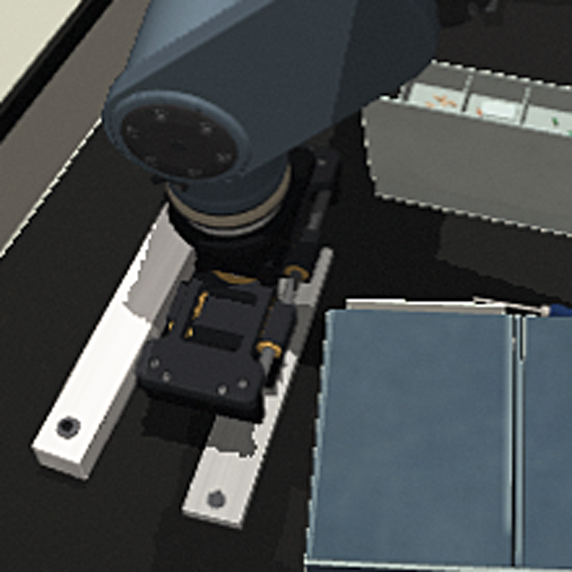

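The view shows the gripper over the straightedge, the long edge of its body along it. The block is hidden. Width 18 mm with no force suggests nothing is between the pads, so I'll compare with the projection and close further.

```bash
python3 - <<'E'
from h import *
o=robot.get_obs();M=Ro.from_quat(o['tool_rot']).as_matrix();p=np.array(o['position'])
for v in([0,0,0],[0,.03,0],[0,-.03,0],[0,0,-.05],[0,.095,-.05],[0,-.095,-.05]): print(v,((proj('scene',[p+M@np.array(v)])[0]-[170,230])*2.6).round())
print(robot.look_for('scene','straightedge'))
E
python3 -m jog '[0,0,0,0,0,0,0,0,0,0,0,0,0,0,0,0,0,0,0,0]' 20
```

```text
[0, 0, 0] [256. 351.]
[0, 0.03, 0] [242. 389.]
[0, -0.03, 0] [269. 314.]
[0, 0, -0.05] [249. 312.]
[0, 0.095, -0.05] [202. 441.]
[0, -0.095, -0.05] [292. 197.]
[{'extent': [271.3, 380.3, 53.0, 111.2], 'conf': 0.79}]
time: 7.75
position: [0.595, 0.0954, 0.0367]
tool_rot: [0.057, 0.998, -0.0, -0.0]
ft_force: [-0.3, -1.1, -0.7]
grip_width: 0.0004
grip_force: 0.0
```

```bash
python3 -m jog '[0.06,0,0,0,0,0.06,0,0,0,0,0.06,0,0,0,0,0.06,0,0,0,0,0.06,0,0,0,0,0.06,0,0,0,0,0.06,0,0,-0.02,0,0.06,0,0,-0.04,0,0.06,0,0,-0.04,0,0.06,0,0,-0.04,0,0.06,0,0,0,0]' 20;  python3 - <<'E'
from h import *
im=robot.camera('scene');cv2.imwrite('pics/s3.png',cv2.resize(im[230:450,170:390],None,fx=2.6,fy=2.6,interpolation=2))
locate(SE,'straightedge',[.594,.095,.01],[.594,.095,np.radians(-96.5)])
E
```

```text
time: 9.12
position: [0.5976, 0.0955, 0.1805]
tool_rot: [0.057, 0.998, 0.0, 0.004]
ft_force: [-0.5, -0.5, -1.1]
grip_width: 0.0598
grip_force: 0.0
straightedge ['top'] [592.1  95.4] -94.28 err 1.479
straightedge ['scene'] [594.1  95.8] -96.94 err 0.045
straightedge ('top', 'scene') [594.1  95.3] -96.83 err 0.939
```

View pics/s3.png

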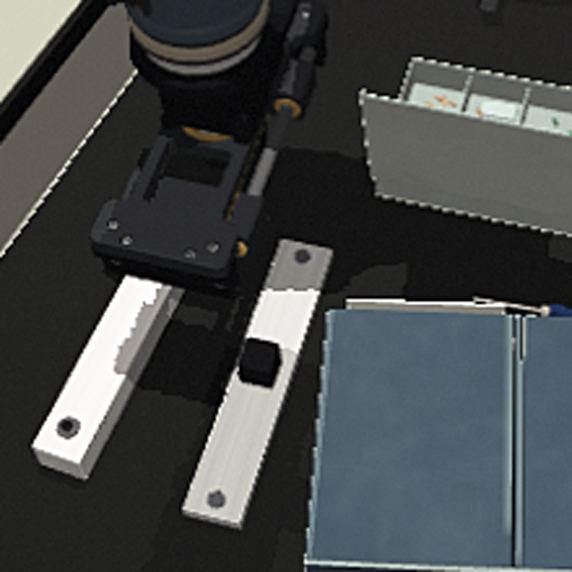

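The straightedge is unmoved, with its block at crop (260,362). I'll overlay the expected tool geometry on brightened views from both cameras.

Run:
```python
from h import *
o=robot.get_obs();M=Ro.from_quat(o['tool_rot']).as_matrix();p=np.array(o['position'])
out=[]
for n in('scene','top'):
    im=robot.camera(n);c=proj(n,[p])[0];u0,v0=(c-[50,50]).astype(int)
    u0=max(u0,0)
    b=(255*(im/255.)**.45).astype(np.uint8)[v0-20:v0+90,u0-10:u0+100]
    b=cv2.resize(b,None,fx=3.6,fy=3.6,interpolation=2)
    for v,col in(([0,0,0],(0,0,255)),([0,0,.022],(0,255,255)),([0,.03,.022],(0,255,0)),([0,-.03,.022],(0,255,0)),([0,0,-.05],(255,0,255)),([0,.095,-.048],(255,0,0)),([0,-.095,-.048],(255,0,0))):
        q=(proj(n,[p+M@np.array(v)])[0]-[u0-10,v0-20])*3.6;cv2.circle(b,tuple(int(x) for x in q),4,col,-1)
    out.append(b)
cv2.imwrite('pics/o1.png',np.hstack(out))
```

```text
(no output)
```

View pics/o1.png

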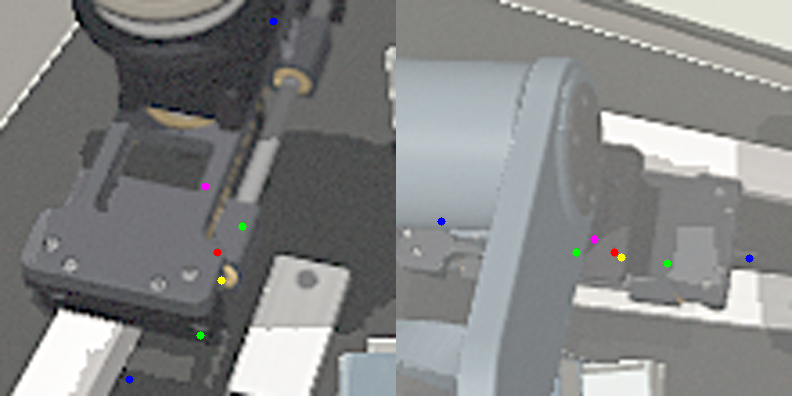

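The projected tool geometry agrees with both views, so the lateral pose is right. I'll probe the block's top with closed fingers to check height.

```bash
python3 -m jog '[0,0.003,0,0.04,0,0,0,0,0.04,0,0,0,0,0.025,0,0,0,0,0,0,0,0,0,0,0]'; python3 -m jog '[0,0,0,0.004,0,0,0,0,0.004,0,0,0,0,0.004,0,0,0,0,0,0]'; python3 -m jog '[0,0,0,0.004,0,0,0,0,0,0]'
```

```text
time: 10.3
position: [0.5929, 0.0958, 0.0726]
tool_rot: [0.057, 0.998, 0.0, 0.001]
ft_force: [-0.3, -0.4, 0.1]
grip_width: 0.0179
grip_force: 0.0
time: 10.8
position: [0.5917, 0.0958, 0.0595]
tool_rot: [0.057, 0.998, -0.0, -0.0]
ft_force: [0.3, -0.3, 0.1]
grip_width: 0.0008
grip_force: 0.0
time: 11.05
position: [0.5918, 0.0958, 0.0554]
tool_rot: [0.057, 0.998, -0.0, -0.0]
ft_force: [-0.1, -0.6, 0.5]
grip_width: 0.0004
grip_force: 0.0
```

```bash
python3 -m jog '[0,0,0,0.004,0,0,0,0,0,0]'|sed -n '2p;4p'; python3 -m jog '[0,0,0,0.004,0,0,0,0,0,0]'|sed -n '2p;4p'; python3 -m jog '[0,0,0,0.003,0,0,0,0,0,0]'|sed -n '2p;4p'; python3 -m jog '[0,0,0,0.003,0,0,0,0,0,0]'|sed -n '2p;4p'; python3 -m jog '[0,0,0,0.003,0,0,0,0,0,0]'|sed -n '2p;4p'
```

```text
position: [0.5917, 0.0958, 0.0514]
ft_force: [0.0, 0.2, 0.7]
position: [0.5918, 0.0958, 0.0474]
ft_force: [0.1, -0.6, 0.0]
position: [0.5919, 0.0958, 0.0445]
ft_force: [-0.3, -0.7, -0.3]
position: [0.5918, 0.0958, 0.0415]
ft_force: [0.4, 0.5, -0.4]
position: [0.5919, 0.0958, 0.0385]
ft_force: [-0.3, 0.6, -0.7]
```

The overlay's body outline sits lower than the real gripper in both views, which means the tool is really higher than assumed. I'll keep probing downward gently.

```bash
for i in 1 2 3 4; do python3 -m jog '[0,0,0,0.003,0,0,0,0,0,0]'|sed -n '2p;4p'; done
```

```text
position: [0.5918, 0.0958, 0.0355]
ft_force: [0.2, -0.4, -0.2]
position: [0.5918, 0.0958, 0.0325]
ft_force: [0.0, 1.0, 0.1]
position: [0.5923, 0.0957, 0.0306]
ft_force: [-1.0, -0.0, 5.6]
position: [0.5923, 0.0958, 0.0305]
ft_force: [-5.4, -0.3, 23.0]
```

```bash
python3 -m jog '[0,0,0,-0.02,0,0,0,0,0,0]'|sed -n '2p;4p'; python3 -m jog '[0,0,0.02,0,0,0,0,0.015,0,0,0,0,0,0.01,0,0,0,0,0.004,0,0,0,0,0,0]'|sed -n '2p;4p';python3 - <<'E'
from h import *
print(robot.tcp_to_tips,robot.get_obs()['q'])
im=robot.camera('scene');cv2.imwrite('pics/s4.png',cv2.resize((255*(im[290:440,190:340]/255.)**.5).astype(np.uint8),None,fx=4,fy=4,interpolation=2))
E
```

```text
position: [0.5934, 0.0958, 0.0481]
ft_force: [0.2, -0.1, 0.4]
position: [0.5953, 0.1303, 0.0317]
ft_force: [-0.1, 0.2, 0.2]
0.022 [ 3.23223662e-02  7.58296510e-01  1.60025592e+00 -1.79816619e-04
  7.85114165e-01 -1.42472831e+00]
```

View pics/s4.png

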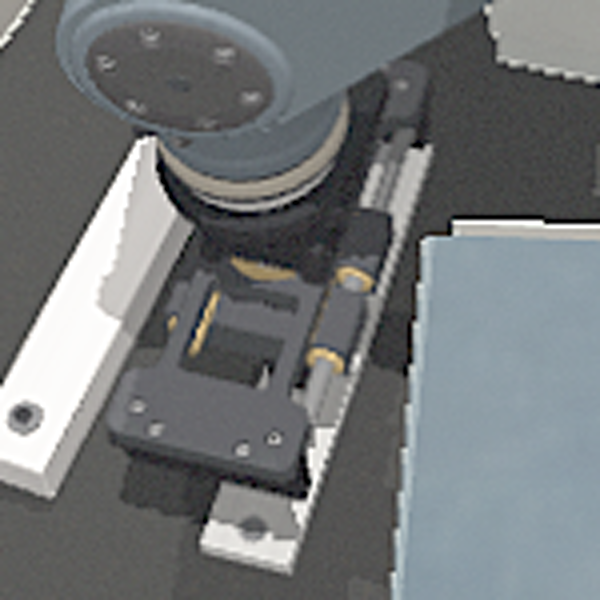

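The gripper, now closed, is shifted toward the near end of the straightedge; the fingertips are hidden. I'll continue the probe.

```bash
for i in 1 2 3 4; do python3 -m jog '[0,0,0,0.002,0,0,0,0,0,0]'|sed -n '2p;4p'; done
```

```text
position: [0.596, 0.1303, 0.0308]
ft_force: [-0.7, 0.5, -0.8]
position: [0.5959, 0.1305, 0.0287]
ft_force: [-0.7, 0.4, 0.3]
position: [0.5959, 0.1305, 0.0266]
ft_force: [0.1, -0.3, -0.0]
position: [0.5959, 0.1305, 0.0246]
ft_force: [-0.7, -0.1, -0.0]
```

```bash
python3 -m jog '[0,0,0,0.008,0,0,0,0,0.005,0,0,0,0,0,0]'|sed -n '2p;4p'; for i in 1 2 3 4; do python3 -m jog '[0,0,0,0.002,0,0,0,0,0,0]'|sed -n '2p;4p'; done
```

```text
position: [0.5954, 0.1305, 0.0109]
ft_force: [0.2, -0.3, 0.1]
position: [0.596, 0.1305, 0.0097]
ft_force: [0.4, 0.6, -0.1]
position: [0.5959, 0.1305, 0.0077]
ft_force: [0.2, -0.1, -0.5]
position: [0.5959, 0.1306, 0.0056]
ft_force: [-0.2, 0.0, 1.1]
position: [0.5962, 0.1305, 0.0047]
ft_force: [-0.8, 0.8, 5.4]
```

Tips touch steel (10 mm) at reading 4.8 mm and the block top (36 mm) at reading 30.8 mm. The tool's true height is therefore reading + 27 mm, and I'll correct for it.

```bash
sed -i "s/p=np.array(o\['position'\])/p=np.array(o['position'])+[0,0,.027]/" h.py; python3 -m jog '[0,0,0,-0.03,0,0.06,0,0,-0.03,0,0.05,0,-0.017,-0.01,0,0.05,0,-0.018,0,0,0.05,0,0,0,0,0.05,0,0,0,0]' 20; python3 -c "
from h import *
go([.594,.0956,.035],83.4)"
```

```text
time: 17.35
position: [0.5913, 0.0952, 0.0726]
tool_rot: [0.057, 0.998, 0.0, -0.001]
ft_force: [-0.9, -0.5, -0.0]
grip_width: 0.043
grip_force: 0.0
t 17.35 p [591.3  95.2  99.6] yawy 83.42 | roll 0.002 shift mm [-2.6  0.7 64.6] F [-0.9 -0.5 -0. ] w 43.0 gf 0.0 q5 -1.48
```

```bash
python3 -m jog '[0.05,-0.003,0,0.02,0,0.05,0,0,0.03,0,0.05,0,0,0.012,0,0.05,0,0,0,0,0.015,0,0,0,0,0.015,0,0,0,0,0.015,0,0,0,0,0.015,0,0,0,0,0.015,0,0,0,0]' 25; python3 -c "
from h import *
a=np.radians(-11.9);n=np.array([np.cos(a),np.sin(a)]);R=np.array([.6927,.0764])
T=R-.042*n;print(T)
go([*T,.041],78.1)"
```

```text
time: 18.48
position: [0.5954, 0.0954, 0.0124]
tool_rot: [0.057, 0.998, -0.0, 0.001]
ft_force: [-0.9, -0.4, 4.5]
grip_width: 0.0237
grip_force: 25.0
[0.65160262 0.08506058]
t 18.48 p [595.4  95.4  39.4] yawy 83.5 | roll 0.54 shift mm [-57.1   1.5  -1.6] F [-0.9 -0.4  4.5] w 23.7 gf 25.0 q5 -1.48
```

```bash
python3 -m jog '[0.015,0,0,-0.003,0,0.015,-0.01,0,0,0.54,0.015,-0.015,0.001,0,0,0.015,-0.015,0,0,0,0.015,-0.012,0,0,0,0.015,0,0,0,0]' 25|tail -5;  for i in 1 2 3; do python3 -m jog '[0.015,-0.002,0,0,0,0.015,0,0,0,0]'|sed -n '2p;4p'; done
```

```text
position: [0.6468, 0.0863, 0.0143]
tool_rot: [0.104, 0.995, -0.0, 0.0]
ft_force: [0.1, 0.0, -3.9]
grip_width: 0.0237
grip_force: 25.0
position: [0.6476, 0.0863, 0.0146]
ft_force: [-0.4, -0.3, -3.0]
position: [0.6503, 0.0858, 0.0149]
ft_force: [-0.1, 0.2, -4.0]
position: [0.6524, 0.0853, 0.0149]
ft_force: [-0.3, 0.1, -3.2]
```

```bash
python3 -m jog '[0.015,0,0,0.003,0,0.015,0,0,0,0]'|sed -n '2p;4p';  for i in 1 2 3 4; do python3 -m jog '[0.015,-0.0015,0,0,0,0.015,0,0,0,0]'|sed -n '2p;4p'; done
```

```text
position: [0.6525, 0.0854, 0.0127]
ft_force: [-0.8, -0.3, 2.8]
position: [0.6525, 0.0854, 0.0127]
ft_force: [-4.1, -0.1, 6.3]
position: [0.6526, 0.0853, 0.0128]
ft_force: [-6.1, 0.5, 8.8]
position: [0.6526, 0.0853, 0.0129]
ft_force: [-8.0, 1.3, 13.3]
position: [0.6527, 0.0853, 0.0129]
ft_force: [-10.7, 2.0, 13.7]
```

```bash
python3 -m jog '[0.015,-0.001,0,0,0,0.015,0,0,0,0,0.05,0,0,0,0,0.05,0,0,0,0,0.05,0,0,0,0,0.05,0,0,0,0,0.05,0,0,-0.03,0,0.05,0,0,-0.04,0,0.05,0,0,-0.04,0,0.05,0.02,0,-0.04,0,0.05,0.05,-0.02,-0.04,0,0.05,0.05,-0.02,-0.04,0,0.05,0.05,-0.04,-0.04,0,0.05,0.02,-0.04,-0.04,0,0.05,0,-0.05,0,0,0.05,0,-0.05,0,0,0.05,0,-0.05,0,0,0.05,0,-0.05,0,0,0.05,0,0,0,0,0.05,0,0,0,0]'
python3 - <<'E'
from h import *
r=locate(RAIL,'stop_rail',[.69,.075,.02],[.692,.076,np.radians(-101.9)])
p=locate(SE,'straightedge',[.655,.085,.01],[.655,.085,np.radians(-101.9)])
d=p[:2]-r[:2];c,s=np.cos(r[2]),np.sin(r[2]);print('SE in rail mm',(d@[c,s])*1000,(d@[-s,c])*1000)
locate(POST,'post_a',[.41,-.3,.02],[.479,-.3,np.pi],True)
locate(POST,'post_a',[.41,-.385,.02],[.485,-.375,np.pi],True)
go([.375,-.299,.25],90)
E
```

```text
time: 23.72
position: [0.4239, -0.1834, 0.3092]
tool_rot: [0.104, 0.995, 0.001, -0.0]
ft_force: [-0.4, 0.4, 0.6]
grip_width: 0.05
grip_force: 0.0
stop_rail ['top'] [692.4  75.7] -102.12 err 0.174
stop_rail ('top', 'scene') [692.   76.1] -101.93 err 0.058
straightedge ['top'] [652.5  85.6] -102.0 err 0.063
straightedge ['scene'] [651.2  86.8] -101.91 err 0.054
straightedge ('top', 'scene') [651.9  85.6] -101.87 err 0.068
SE in rail mm -0.999711588999444 -41.19907713488593
post_a ['top'] [ 479.6 -300. ] 178.75 err 2.364
post_a ['scene'] [ 479.6 -299.6] 180.59 err 0.088
post_a ('top', 'scene') [ 480.1 -299.9] 180.89 err 1.071
post_a ['top'] [ 484.3 -373.6] 180.66 err 0.14
post_a ['scene'] [ 486.4 -375.2] 180.55 err 0.21
post_a ('top', 'scene') [ 485. -374.] 180.76 err 0.275
t 25.32 p [ 424.2 -183.8  336.4] yawy 78.1 | roll -1.19 shift mm [  49.2 -115.2   86.4] F [-0.  -0.5  0.6] w 50.3 gf 0.0 q5 -2.01
```

The images put the straightedge at y = -41.2 mm, and it may have stuck by friction before reaching the rail. I'll push the block again with closed fingers, without pressing down.

```bash
python3 -c "
from h import *
go([.617,.0915,.1],78.1)"
```

```text
t 25.32 p [ 424.2 -183.8  336.4] yawy 78.1 | roll -0.0 shift mm [-131.9  309.1  236.4] F [-0.  -0.5  0.6] w 50.3 gf 0.0 q5 -2.01
```

```bash
python3 -m jog '[0,0,0.052,0,0,0,0,0.052,0,0,0,0,0.052,0,0,0,-0.032,0.052,0,0,0,-0.05,0.051,0.03,0,0,-0.05,0.05,0.04,0,0,0,0,0.046,0,0,0,0,0.06,0,0,0,0,0.06,0,0,0,0,0.03,0,0,0,0,0.024,0,0,0,0,0,0,0,0,0,0,0]'; for i in 1 2 3 4 5 6; do python3 -m jog '[0,-0.003,0,0,0,0,0,0,0,0]'|sed -n '2p;4p'; done
```

```text
time: 26.95
position: [0.5927, 0.0748, 0.0352]
tool_rot: [0.104, 0.995, 0.0, 0.001]
ft_force: [0.3, -0.5, 0.3]
grip_width: 0.0004
grip_force: 0.0
position: [0.5961, 0.0741, 0.0356]
ft_force: [0.3, 1.0, -0.0]
position: [0.5983, 0.0735, 0.0348]
ft_force: [0.1, 0.1, -0.2]
position: [0.6011, 0.0729, 0.0344]
ft_force: [-0.3, 0.2, 0.2]
position: [0.604, 0.0723, 0.0344]
ft_force: [-0.7, 0.5, 0.3]
position: [0.607, 0.0716, 0.0344]
ft_force: [0.6, 0.1, 0.6]
position: [0.6099, 0.071, 0.0345]
ft_force: [0.8, -0.3, -1.0]
```

```bash
python3 -m jog '[0,0.008,0.01,0,0,0,0,0.007,0,0,0,0,0,0.012,0,0,0,0,0.010,0,0,0,0,0,0]'|sed -n '2p;4p'; python3 -m jog '[0,-0.004,0,0,0,0,-0.004,0,0,0,0,-0.004,0,0,0,0,0,0,0,0]'|sed -n '2p;4p';for i in 1 2 3 4 5 6; do python3 -m jog '[0,-0.002,0,0,0,0,0,0,0,0]'|sed -n '2p;4p'; done
```

```text
position: [0.6041, 0.0892, 0.0109]
ft_force: [0.2, -0.4, -1.2]
position: [0.6177, 0.0867, 0.0127]
ft_force: [0.7, -0.3, -0.4]
position: [0.619, 0.0865, 0.0125]
ft_force: [0.1, -0.8, 0.6]
position: [0.621, 0.0861, 0.0124]
ft_force: [-1.5, 0.1, -0.8]
position: [0.6231, 0.0856, 0.0125]
ft_force: [-0.5, 0.5, 0.0]
position: [0.625, 0.0852, 0.0124]
ft_force: [0.3, -0.1, 0.0]
position: [0.627, 0.0848, 0.0124]
ft_force: [-0.1, -0.2, 0.4]
position: [0.6287, 0.0844, 0.0124]
ft_force: [-0.6, 0.3, -0.3]
```

```bash
for i in 1 2 3 4 5 6 7; do python3 -m jog '[0,-0.0015,0,0,0,0,0,0,0,0]'|sed -n '2p;4p'; done
```

```text
position: [0.6288, 0.0844, 0.0123]
ft_force: [-3.2, 0.9, 2.5]
position: [0.6294, 0.0842, 0.0123]
ft_force: [-5.8, 0.7, 3.0]
position: [0.6315, 0.0838, 0.0123]
ft_force: [-4.8, 1.6, 3.4]
position: [0.6325, 0.0835, 0.0123]
ft_force: [-5.5, 2.0, 4.9]
position: [0.6325, 0.0835, 0.0123]
ft_force: [-7.6, 1.7, 6.6]
position: [0.6325, 0.0835, 0.0123]
ft_force: [-11.0, 2.6, 9.8]
position: [0.6325, 0.0835, 0.0123]
ft_force: [-13.3, 3.4, 11.2]
```

```bash
python3 -m jog '[0,0.015,0,0,0,0,0.03,0,-0.02,0,0.04,0.02,0,-0.04,0,0.04,0,0,-0.05,0,0.04,0,0,-0.05,0,0.04,0,0,-0.05,0,0.04,0,0,-0.05,0,0.04,0.03,-0.03,0,-0.6,0.04,0.03,-0.035,0,-0.6,0.04,0.03,-0.035,0,0,0.04,0.03,-0.035,0,0,0.04,0.03,-0.035,0,0,0.04,0.03,-0.035,0,0,0.04,0.01,-0.035,0,0,0.04,0,-0.035,0,0,0.04,0,-0.035,0,0,0.04,0,-0.035,0,0,0.04,0,0,0,0]'
python3 - <<'E'
from h import *
p=locate(SE,'straightedge',[.655,.085,.01],[.655,.085,np.radians(-101.9)])
r=np.array([.6923,.0763,np.radians(-101.95)])
d=p[:2]-r[:2];c,s=np.cos(r[2]),np.sin(r[2]);print('SE in rail mm',(d@[c,s])*1000,(d@[-s,c])*1000)
locate(POST,'post_a',[.41,-.3,.02],[.479,-.3,np.pi],True,('scene',))
go([.3755,-.3005,.1],90.5)
E
```

```text
time: 35.08
position: [0.3782, -0.2433, 0.273]
tool_rot: [0.001, 1.0, -0.002, 0.002]
ft_force: [0.1, 0.3, 0.2]
grip_width: 0.0397
grip_force: 0.0
straightedge ['top'] [656.2  85.6] -102.18 err 0.085
straightedge ['scene'] [655.2  85.3] -101.88 err 0.053
straightedge ('top', 'scene') [655.6  84.9] -101.52 err 0.053
SE in rail mm -0.7853568990421311 -37.632000588559286
post_a ['scene'] [ 479.4 -299. ] 180.59 err 0.151
t 35.58 p [ 377.  -239.   299.5] yawy 90.15 | roll -0.035 shift mm [  2.  -61.5 199.5] F [ 0.4  0.8 -0.5] w 40.1 gf 0.0 q5 -2.39
```

The straightedge is now flush (y = -37.6 mm, middle within 1 mm). On to the first post.

```bash
python3 -m jog '[0.04,0.002,-0.03,0,0,0.04,0,-0.0315,0,0,0.04,0,0,0.05,0,0.04,0,0,0.05,0,0.04,0,0,0.05,0,0.04,0,0,0.04,0,0.04,0,0,0.03,0,0.04,0,0,0,0,0.04,0,0,0,0]'; python3 -c "
from h import *
go([.3755,-.3005,.025],90.5)"
```

```text
time: 36.7
position: [0.3755, -0.3015, 0.0532]
tool_rot: [-0.001, 1.0, -0.001, 0.0]
ft_force: [0.9, -0.7, -0.7]
grip_width: 0.0399
grip_force: 0.0
t 36.7 p [ 375.5 -301.5   80.2] yawy 90.12 | roll -0.038 shift mm [ 0.   1.  55.2] F [ 0.9 -0.7 -0.7] w 39.9 gf 0.0 q5 -2.48
```

```bash
python3 -m jog '[0.04,0,0.001,0.03,0,0.04,0,0,0.018,0,0.04,0,0,0.007,0,0.04,0,0,0,0,0.01,0,0,0,0,0.01,0,0,0,0,0.01,0,0,0,0,0.01,0,0,0,0,0.01,0,0,0,0]' 6
python3 - <<'E'
from h import *
go([.3755,-.3005,.025],90.5)
# arc: pivot = foot-bottom edge. post frame: grasp at 105 along axis, pivot at (-30 from axis) at foot underside
import math
g=np.array([.105,.030]);r=np.hypot(*g);a0=math.atan2(.030,.105)
for th in (-6.6,0,10,20,30,40,50,60,70,80,90):
    t=math.radians(th)+a0;print(th,(r*np.cos(t)*1000).round(1),(r*np.sin(t)*1000).round(1))
E
```

```text
time: 37.83
position: [0.3751, -0.3002, -0.0023]
tool_rot: [-0.001, 1.0, -0.0, 0.0]
ft_force: [-0.2, -0.3, 3.8]
grip_width: 0.0175
grip_force: 6.0
t 37.83 p [ 375.1 -300.2   24.7] yawy 90.11 | roll -0.039 shift mm [-0.4 -0.3 -0.3] F [-0.2 -0.3  3.8] w 17.5 gf 6.0 q5 -2.48
-6.6 107.8 17.7
0 105.0 30.0
10 98.2 47.8
20 88.4 64.1
30 75.9 78.5
40 61.2 90.5
50 44.5 99.7
60 26.5 105.9
70 7.7 108.9
80 -11.3 108.6
90 -30.0 105.0
```

```bash
python3 -m jog '[0.01,-0.0014,0,-0.0061,0,0.01,-0.0014,0,-0.0062,0,0.01,-0.0034,0,-0.0089,0,0.01,-0.0034,0,-0.0089,0,0.01,-0.0049,0,-0.0082,0,0.01,-0.0049,0,-0.0081,0,0.01,-0.0063,0,-0.0072,0,0.01,-0.0062,0,-0.0072,0,0.01,-0.0074,0,-0.006,0,0.01,-0.0073,0,-0.006,0,0.01,0,0,0,0]' 6
python3 - <<'E'
from h import *
go([.3755,-.3005,.025],90.5)
im=robot.camera('scene');cv2.imwrite('pics/s5.png',cv2.resize(im[120:260,310:450],None,fx=3.5,fy=3.5,interpolation=2))
E
```

```text
time: 39.2
position: [0.4224, -0.2999, 0.0707]
tool_rot: [-0.001, 1.0, -0.0, 0.0]
ft_force: [0.2, 1.3, -0.3]
grip_width: 0.0176
grip_force: 6.0
t 39.2 p [ 422.4 -299.9   97.7] yawy 90.13 | roll -0.037 shift mm [46.9 -0.2 72.7] F [ 0.2  1.3 -0.3] w 17.6 gf 6.0 q5 -2.41
```

View pics/s5.png

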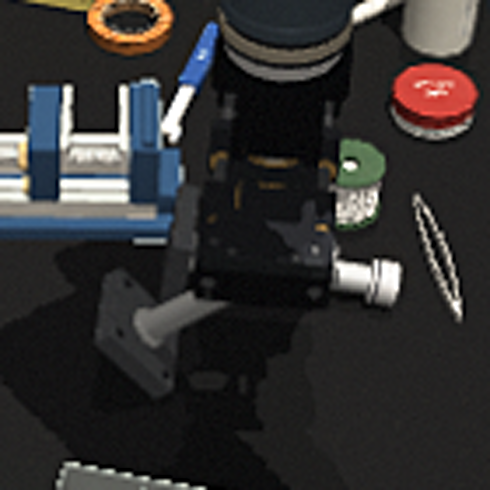

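The first post is tipped about 40° on its foot edge, with the foot at crop (140,335), pivoting as planned. Continuing the arc.

```bash
python3 -m jog '[0.01,-0.0084,0,-0.0046,0,0.01,-0.0083,0,-0.0046,0,0.01,-0.009,0,-0.0031,0,0.01,-0.009,0,-0.0031,0,0.01,-0.0094,0,-0.0015,0,0.01,-0.0094,0,-0.0015,0,0.01,-0.0095,0,0,0,0.01,-0.0095,0,0.0003,0,0.01,-0.0094,0,0.0016,0,0.01,-0.0093,0,0.002,0,0.01,0,0,0,0,0.01,0,0,0,0]' 6
python3 - <<'E'
from h import *
go([.3755,-.3005,.025],90.5)
im=robot.camera('scene');cv2.imwrite('pics/s6.png',cv2.resize(im[100:240,290:430],None,fx=3.5,fy=3.5,interpolation=2))
E
```

```text
time: 40.75
position: [0.514, -0.3, 0.0853]
tool_rot: [-0.001, 1.0, -0.001, 0.001]
ft_force: [3.0, 2.0, 4.7]
grip_width: 0.0102
grip_force: 3.9
t 40.75 p [ 514.  -300.   112.3] yawy 90.07 | roll -0.043 shift mm [138.5   0.8  87.3] F [3.  2.  4.7] w 10.2 gf 3.9 q5 -2.29
```

View pics/s6.png

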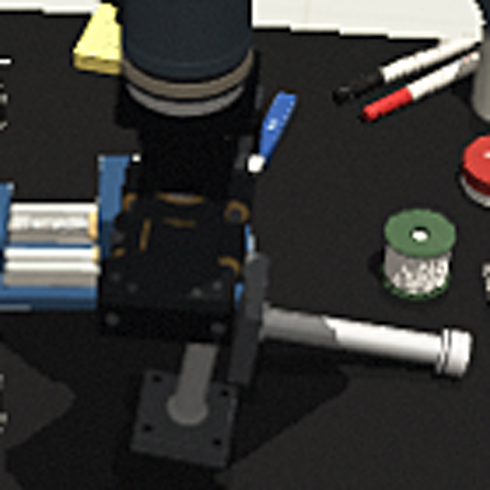

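The post stands upright (foot at crop (185,420)) but the width reads 10 mm, so the pads may have slipped off the shaft. Re-gripping on the standing post.

```bash
python3 -m jog '[0.045,0,0,0,0,0.045,0,0,0,0,0.045,0,0,0,0,0.045,0,0,0,0,0.045,0,0,0,0,0.045,0,0,0,0]' 30
python3 - <<'E'
from h import *
locate(POST,'post_a',[.513,-.3,.03],[.513,-.3,0],False,('scene',))
o=regs('scene','post_a',.2);print([(round(float(e['conf']),2),np.round(e['extent']).tolist()) for e in o])
E
```

```text
time: 41.55
position: [0.5125, -0.2997, 0.0846]
tool_rot: [-0.001, 1.0, 0.0, -0.0]
ft_force: [0.7, 0.5, 0.2]
grip_width: 0.0447
grip_force: 0.0
post_a ['scene'] [ 512.8 -298.9] -0.79 err 0.595
[(0.94, [344.0, 217.0, 27.0, 30.0]), (0.68, [390.0, 192.0, 71.0, 38.0])]
```

```bash
python3 -m jog '[0.01,0,0,0,0,0.01,0,0,0,0,0.01,0,0,0,0,0.01,0,0,0,0,0.01,0,0,0,0,0.01,0,0,0,0]' 30
```

```text
time: 42.5
position: [0.5127, -0.2994, 0.0847]
tool_rot: [-0.001, 1.0, 0.0, -0.0]
ft_force: [0.5, 1.8, 1.5]
grip_width: 0.0271
grip_force: 30.0
```

The width is 27 mm, so the pads are on the 28 mm head, which is a firm hold on an upright post. I'll check the clearances between case, bottle and riser for a low carry (safer if the grip slackens).

Run:
```python
from h import *
im=robot.camera('top');c=im[160:330,190:360];cv2.imwrite('pics/t2.png',cv2.resize((255*(c/255.)**.6).astype(np.uint8),None,fx=3.5,fy=3.5,interpolation=2))
S=lambda u,v:(190+u/3.5,160+v/3.5)
for n in('flux_bottle','parts_case'):
    print(n,[(round(float(e['conf']),2),wrect('top',e,.02)) for e in regs('top',n,.2)])
# from the t0 view: lid/tray corners
for nm,uv,z in(('lid top far',(276,233),.185),('lid top near',(264,308),.185),('tray far L',(284,238),.032),('tray far R',(329,242),.032),('tray near R',(323,313),.032),('drawer far R',(197,236),.17)): print(nm,ground('top',[uv],z)[0].round(3))
```

```text
flux_bottle [(0.51, array([ 6.655e+02, -1.062e+02,  3.540e+01,  2.690e+01,  4.000e-01]))]
parts_case []
lid top far [ 0.537 -0.058  0.185]
lid top near [ 0.366 -0.033  0.185]
tray far L [ 0.539 -0.065  0.032]
tray far R [ 0.529 -0.184  0.032]
tray near R [ 0.344 -0.169  0.032]
drawer far R [0.53  0.126 0.17 ]
```

View pics/t2.png

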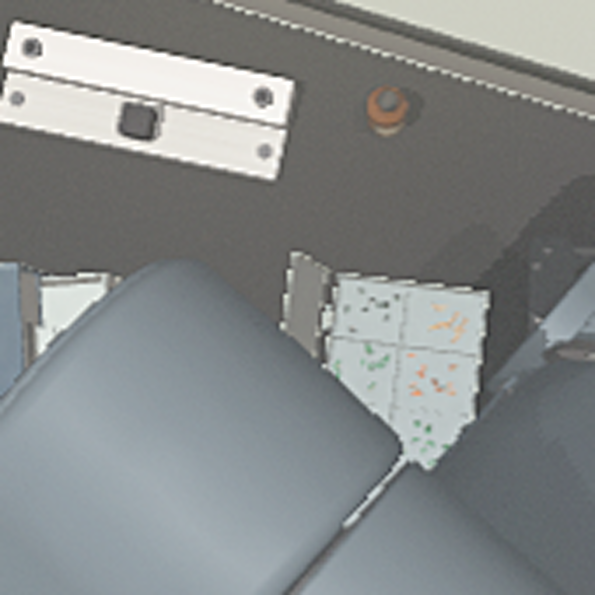

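The crop shows the straightedge flush to the rail, the bottle at crop (388,108) and the case's far edge near row 275. There is a clear lane at x ≈ 0.59 m with the foot 40 mm up.

```bash
python3 -m jog '[0.01,0,0,-0.005,0,0.01,0,0,-0.01,0,0.01,0,0,-0.01,0,0.01,0,0,-0.015,0,0.01,0,0,0,0,0.01,-0.0195,0.025,0,0,0.01,-0.0195,0.025,0,0,0.01,-0.0195,0.025,0,0,0.01,-0.0195,0.025,0,0,0.01,0,0,0,0]' 45
python3 - <<'E'
from h import *
go([.59,.0114,.13],90)
im=robot.camera('scene');cv2.imwrite('pics/s7.png',cv2.resize(im[180:320,250:390],None,fx=3.5,fy=3.5,interpolation=2))
E
```

```text
time: 44.0
position: [0.5831, -0.1941, 0.1221]
tool_rot: [0.001, 1.0, 0.005, -0.008]
ft_force: [-14.0, 7.4, -4.2]
grip_width: 0.0262
grip_force: 45.0
t 44.0 p [ 583.1 -194.1  149.1] yawy 89.9 | roll -0.01 shift mm [ -6.9 205.5  19.1] F [-14.    7.4  -4.2] w 26.2 gf 45.0 q5 -2.07
```

View pics/s7.png

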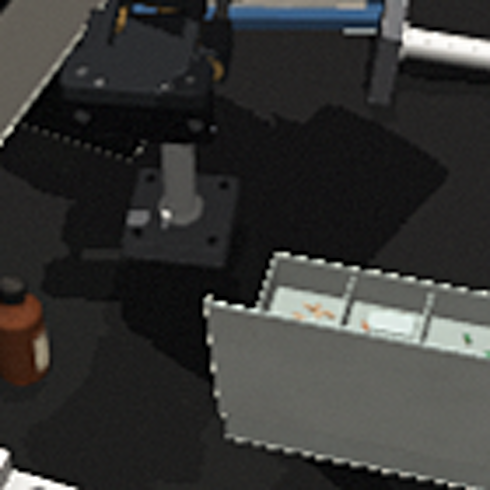

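The post hangs upright (foot at crop (180,225)), but a 16 N side force indicates the gripper is touching the riser at the top left. Backing off right away.

```bash
python3 -m jog '[0.01,0.012,0,0,0,0.01,0.012,0,0,0,0.01,0,0,0,0]' 45; python3 -c "
from h import *
go([.59,.0114,.13],90)"
```

```text
time: 44.42
position: [0.5654, -0.1997, 0.1248]
tool_rot: [-0.001, 1.0, 0.0, -0.001]
ft_force: [-1.0, -0.3, -6.3]
grip_width: 0.0259
grip_force: 45.0
t 44.42 p [ 565.4 -199.7  151.8] yawy 90.06 | roll 0.006 shift mm [-24.6 211.1  21.8] F [-1.  -0.3 -6.3] w 25.9 gf 45.0 q5 -2.1
```

```bash
python3 -m jog '[0.01,0,0.03,0,0,0.01,0,0.03,0,0,0.01,0,0.03,0,0,0.01,-0.005,0.03,0,0,0.01,-0.005,0.03,0,0,0.01,-0.005,0.03,0,0,0.01,-0.005,0.03,0,0,0.01,0,0,0,0.6,0.01,0,0,0,0.6,0.01,0,0,0,0]' 45
python3 - <<'E'
from h import *
R=np.array([.6923,.0763]);n=np.array([.9783,-.207]);x=np.array([-.207,-.9783])
print(R-.045*x-.1*n); go([*(R-.045*x-.1*n),.152],78.05)
E
```

```text
time: 45.68
position: [0.5882, 0.0101, 0.1263]
tool_rot: [0.103, 0.995, -0.0, 0.002]
ft_force: [0.1, -0.1, -0.1]
grip_width: 0.0101
grip_force: 0.0
[0.603785  0.1410235]
t 45.67 p [588.2  10.1 153.3] yawy 78.17 | roll 0.012 shift mm [ 11.9 131.3   1.3] F [ 0.1 -0.1 -0.1] w 10.1 gf 0.0 q5 -1.54
```

Run:
```python
from h import *
im=robot.camera('scene');t=robot.camera('top')
a=cv2.resize(im[180:400,200:420],(400,400),interpolation=2);b=cv2.resize(t[150:320,210:380],(400,400),interpolation=2)
cv2.imwrite('pics/s8.png',(255*(np.hstack([a,b])/255.)**.6).astype(np.uint8))
for n in('scene','top'): print([(round(float(e['conf']),2),np.round(e['extent']).tolist()) for e in robot.look_for(n,'post_a')])
```

```text
[(0.66, [387.0, 192.0, 71.0, 36.0]), (0.59, [291.0, 344.0, 26.0, 69.0])]
[(0.9, [400.0, 290.0, 23.0, 58.0]), (0.5, [237.0, 232.0, 21.0, 12.0])]
```

View pics/s8.png

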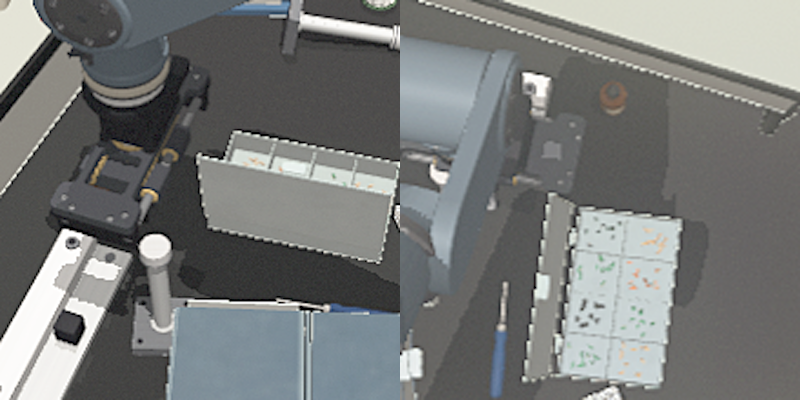

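The grip slackened and the post was set down: it stands upright at left crop (158,290), next to the straightedge's near end. Locating it.

Run:
```python
from h import *
g=ground('scene',[[287,366]],0.01)[0];print(g)
for y0 in(-.2,-.6):
    locate(POST,'post_a',[g[0],g[1],.07],[g[0],g[1],y0],False,('scene',))
```

```text
[0.56659846 0.07832895 0.01      ]
post_a ['scene'] [563.7  62. ] -2.23 err 0.38
post_a ['scene'] [564.8  60. ] -26.0 err 0.472
```

Run:
```python
from h import *
r=near('scene','post_a',[.565,.065,.07])
v,u=np.where(r);print(u.min(),u.max(),v.min(),v.max())
for row in range(v.min(),v.max()+1,4): c=u[v==row];print(row,c.min(),c.max(),end='; ')
top=np.c_[u,v][v<v.min()+11];c=top.mean(0);print(c,ground('scene',[c],.15)[0])
# fit with drawer mask: ignore region where drawer hides (cols right of u=294 & row>345)
import h
def f(p):
    s=sil('scene',place(POST,p,False));w=np.ones_like(s);w[345:,295:]=0
    return (np.abs(s-r)*w).sum()/r.sum()
for y0 in(-.2,0,.3,-.5):
    m=minimize(f,[.565,.065,y0],method='Nelder-Mead',options=dict(initial_simplex=np.array([[.565,.065,y0],[.575,.065,y0],[.565,.075,y0],[.565,.065,y0+.1]]),xatol=2e-4,fatol=1e-4));print((m.x[:2]*1000).round(1),np.degrees(m.x[2]).round(1),m.fun.round(3))
```

```text
273 304 309 375
309 282 290; 313 279 293; 317 277 294; 321 278 294; 325 280 291; 329 282 292; 333 282 292; 337 283 292; 341 283 293; 345 275 304; 349 275 296; 353 274 295; 357 274 295; 361 274 294; 365 273 294; 369 273 294; 373 273 293; [285.75       314.48809524] [0.56314806 0.06053846 0.15      ]
[563.8  61.7] 6.4 0.043
[563.7  61.7] 5.9 0.043
[563.8  61.8] 5.9 0.043
[563.6  62.1] 5.6 0.044
```

```bash
python3 -m jog '[0.05,0,0,-0.03,0,0.05,0,0,-0.03,0,0.05,0,0,-0.02,0,0.05,0,0,0,-0.9,0.05,0,0,0,-0.9]' 40|sed -n 2p; python3 -c "
from h import *
go([.5637,.0618,.146],96)"
```

```text
position: [0.5863, 0.0104, 0.2051]
t 46.8 p [586.3  10.4 232.1] yawy 96.41 | roll 0.041 shift mm [17.1 53.5 86.1] F [ 0.1 -0.5 -0.2] w 47.8 gf 0.0 q5 -1.86
```

```bash
python3 -m jog '[0.05,0.0085,0.027,0,0,0.05,0.0085,0.0265,0,0,0.05,0,0,0,0,0.05,0,0,0.03,0,0.05,0,0,0.03,0,0.05,0,0,0.016,0,0.05,0,0,0.01,0,0.05,0,0,0,0]' 40; python3 -c "
from h import *
go([.5637,.0618,.146],96)"
```

```text
time: 47.8
position: [0.5637, 0.0615, 0.1184]
tool_rot: [-0.053, 0.999, -0.0, -0.0]
ft_force: [-0.6, -0.1, 1.1]
grip_width: 0.0497
grip_force: 0.0
t 47.8 p [563.7  61.5 145.4] yawy 96.09 | roll 0.009 shift mm [-0.   0.3 -0.6] F [-0.6 -0.1  1.1] w 49.7 gf 0.0 q5 -1.77
```

```bash
python3 -m jog '[0.01,0,0,0,0,0.01,0,0,0,0,0.01,0,0,0,0,0.01,0,0,0,0,0.01,0,0,0,0,0.01,0,0,0,0]' 40; python3 -m jog '[0.01,0,0,-0.005,0,0.01,0,0,-0.005,0,0.01,-0.01,0,0,0.9,0.01,-0.01,0,0,0.9,0.01,0,0,0,0]' ;python3 - <<'E'
from h import *
R=np.array([.6923,.0763]);n=np.array([.9783,-.207]);x=np.array([-.207,-.9783])
go([*(R-.04*x-.096*n),.146],78.05)
E
```

```text
time: 48.55
position: [0.5641, 0.0614, 0.1193]
tool_rot: [-0.053, 0.999, -0.0, 0.001]
ft_force: [-0.5, -2.3, 5.4]
grip_width: 0.0269
grip_force: 40.0
time: 49.18
position: [0.5839, 0.0625, 0.1282]
tool_rot: [0.103, 0.995, 0.0, 0.0]
ft_force: [0.9, 0.2, -6.6]
grip_width: 0.0269
grip_force: 40.0
t 49.17 p [583.9  62.5 155.2] yawy 78.21 | roll 0.016 shift mm [-7.2 75.9  9.2] F [ 0.9  0.2 -6.6] w 26.9 gf 40.0 q5 -1.45
```

```bash
python3 -m jog '[0.01,-0.001,0.025,0,0,0.01,-0.002,0.025,0,0,0.01,-0.002,0.026,0,0,0.01,-0.002,0,0,0,0.01,0,0,0.004,0,0.01,0,0,0.003,0,0.01,0,0,0,0]';for i in 1 2 3; do python3 -m jog '[0.01,0,0,0.0007,0,0.01,0,0,0,0]'|sed -n '2p;4p'; done
python3 - <<'E'
from h import *
R=np.array([.6923,.0763]);n=np.array([.9783,-.207]);x=np.array([-.207,-.9783])
go([*(R-.04*x-.088*n),.146],78.05)
E
```

```text
time: 50.05
position: [0.6053, 0.1346, 0.1211]
tool_rot: [0.104, 0.995, -0.0, -0.001]
ft_force: [0.3, 0.2, -6.0]
grip_width: 0.027
grip_force: 40.0
position: [0.6061, 0.135, 0.1211]
ft_force: [-0.2, -0.5, -5.1]
position: [0.6061, 0.1353, 0.1204]
ft_force: [-1.0, 0.4, -5.9]
position: [0.606, 0.1353, 0.1196]
ft_force: [0.2, 0.3, -6.2]
t 50.8 p [606.  135.3 146.6] yawy 78.1 | roll 0.005 shift mm [-8.6  0.1  0.6] F [ 0.2  0.3 -6.2] w 27.1 gf 40.0 q5 -1.32
```

```bash
for i in 1 2; do python3 -m jog '[0.01,0,0,0.0007,0,0.01,0,0,0,0]'|sed -n '2p;4p'; done;for i in 1 2 3 4 5 6; do python3 -m jog '[0.01,-0.002,0,0,0,0.01,0,0,0,0]'|sed -n '2p;4p'; done
```

```text
position: [0.6063, 0.1352, 0.1195]
ft_force: [-0.9, -0.6, -3.1]
position: [0.6066, 0.1351, 0.1194]
ft_force: [-2.0, -0.9, 5.0]
position: [0.6084, 0.1347, 0.1197]
ft_force: [-3.2, -0.8, 6.7]
position: [0.6102, 0.1344, 0.12]
ft_force: [-4.2, -0.9, 9.1]
position: [0.612, 0.134, 0.1203]
ft_force: [-4.7, -1.6, 11.2]
position: [0.6139, 0.1336, 0.1205]
ft_force: [-5.9, -1.8, 11.7]
position: [0.6161, 0.1332, 0.1208]
ft_force: [-5.1, -0.6, 12.3]
position: [0.6183, 0.1328, 0.121]
ft_force: [-5.0, -0.9, 13.4]
```

```bash
python3 -m jog '[0.045,0,0,0,0,0.045,0,0,0,0,0.045,0,0,0,0,0.045,0,0,0,0,0.045,0,0,0,0]' |sed -n '2p;4p'; python3 -m jog '[0.045,0,0,-0.03,0,0.045,0,0,-0.03,0,0.045,0,-0.03,-0.03,0,0.045,0.0,-0.04,0,0,0.045,0,-0.04,0,0,0.045,0,-0.04,0,0,0.045,0,-0.04,0,0,0.045,0,-0.04,0,0,0.045,0,0,0,0]' |sed -n '2p;4p'
cat >> h.py <<'E'
RP=np.array([.6923,.0763,np.radians(-101.95)])
def inrail(p): d=np.array(p[:2])-RP[:2];c,s=np.cos(RP[2]),np.sin(RP[2]);return np.round([d@[c,s]*1000,d@[-s,c]*1000],1)
E
python3 - <<'E'
from h import *
im=robot.camera('scene');cv2.imwrite('pics/s9.png',im)
for c in(('scene',),('top',)):
  try:
    p=locate(POST,'post_a',[.615,.133,.07],[.615,.133,-.208],False,c);print(inrail(p),(np.degrees(p[2]-RP[2])+45)%90-45)
  except Exception as e: print(e)
E
```

```text
position: [0.6178, 0.1328, 0.1179]
ft_force: [-0.8, 0.0, 0.7]
position: [0.5701, -0.0949, 0.2082]
ft_force: [-0.5, 0.1, -0.2]
post_a ['scene'] [606.  135.7] -10.64 err 0.059
[-40.3 -96.8] 1.3146860439113084
post_a ['top'] [608.5 137.9] -7.17 err 0.274
[-42.9 -94.7] 4.775206066177532
```

The post stands at y = -96.8 mm, so the foot dragged while the head moved. I'll re-grip, lift a few millimetres, shift it in and set it down instead of pushing.

```bash
python3 -m jog '[0.05,0,0.04,0,0,0.05,0,0.04,0,0,0.05,0,0.04,0,0,0.05,0,0.04,0,0,0.05,0,0.04,0,0,0.05,0,0,0,0]' 40|sed -n 2p; python3 -c "
from h import *
go([.606,.1356,.146],78.05)"
```

```text
position: [0.6115, 0.1075, 0.2081]
t 55.55 p [611.5 107.5 235.1] yawy 78.44 | roll 0.039 shift mm [11.2 26.3 89.1] F [ 0.  -0.6  0.2] w 49.8 gf 0.0 q5 -1.38
```

```bash
python3 -m jog '[0.05,0.0056,0.013,0,0,0.05,0.0056,0.0133,0,0.04,0.05,0,0,0,0,0.05,0,0,0.035,0,0.05,0,0,0.035,0,0.05,0,0,0.019,0,0.05,0,0,0,0,0.01,0,0,0,0,0.01,0,0,0,0,0.01,0,0,0,0,0.01,0,0,0,0,0.01,0,0,0,0,0.01,0,0,-0.003,0,0.01,0,0,-0.002,0,0.01,0,0,0,0.1,0.01,0,0,0,0]' 40; python3 -c "
from h import *
n=np.array([.9783,-.207])
go([*(np.array([.606,.1357])+.0075*n),.146],78.05)"
```

```text
time: 57.55
position: [0.6056, 0.1313, 0.1235]
tool_rot: [0.116, 0.993, -0.0, -0.001]
ft_force: [0.6, 0.3, -7.1]
grip_width: 0.0269
grip_force: 40.0
t 57.55 p [605.6 131.3 150.5] yawy 76.68 | roll -0.137 shift mm [-7.   4.4  4.5] F [ 0.6  0.3 -7.1] w 26.9 gf 40.0 q5 -1.3
```

```bash
python3 -m jog '[0.01,-0.004,0,0,0,0.01,-0.003,0,0,0,0.01,0,0,0,0]'|sed -n '2p;4p'; python3 -m jog '[0.01,0,0,0.003,0,0.01,0,0,0.001,0,0.01,0,0,0,0]'|sed -n '2p;4p';python3 -m jog '[0.01,0,0,0.0007,0,0.01,0,0,0,0]'|sed -n '2p;4p'
```

```text
position: [0.6135, 0.1297, 0.1243]
ft_force: [0.2, -0.2, -5.9]
position: [0.613, 0.13, 0.1204]
ft_force: [0.2, 0.1, -4.4]
position: [0.6133, 0.1301, 0.1203]
ft_force: [-0.9, 0.3, 1.0]
```

```bash
python3 -m jog '[0.045,0,0,0,0,0.045,0,0,0,0,0.045,0,0,0,0,0.045,0,0,-0.02,0,0.045,0,0,-0.03,0,0.045,0,0,-0.04,0,0.045,0.01,-0.03,-0.03,0,0.045,0.01,-0.04,-0.03,0,0.045,0.01,-0.04,0,0,0.045,0.01,-0.04,0,-0.4,0.045,0.01,-0.04,0,-0.4,0.045,0,-0.04,0,-0.5,0.045,0,-0.04,0,0,0.045,0,-0.04,0,0,0.045,0,0,0,0]' |sed -n '2p;4p'
python3 - <<'E'
from h import *
for c in(('scene',),('top',)):
    p=locate(POST,'post_a',[.613,.13,.07],[.613,.13,-.208],False,c);print(inrail(p),(np.degrees(p[2]-RP[2])+45)%90-45)
p=locate(SE,'straightedge',[.655,.085,.01],[.655,.085,np.radians(-101.9)],False,('scene',));print(inrail(p))
locate(POST,'post_a',[.41,-.375,.02],[.485,-.375,np.pi],True)
go([.38,-.375,.25],90.5)
E
```

```text
position: [0.5193, -0.1675, 0.2696]
ft_force: [0.7, 0.4, -0.1]
post_a ['scene'] [610.9 133.4] -12.09 err 0.05
[-39.1 -91.4] -0.13539807323530795
post_a ['top'] [612.  130.8] -12.71 err 0.091
[-36.7 -89.9] -0.7605243745084636
straightedge ['scene'] [655.5  84. ] -101.07 err 0.298
[  0.1 -37.6]
post_a ['top'] [ 461.2 -402. ] 176.78 err 0.099
post_a ['scene'] [ 460.8 -403.7] 175.6 err 0.13
post_a ('top', 'scene') [ 461.5 -401.7] 177.13 err 0.165
t 61.12 p [ 519.1 -164.4  296.6] yawy 89.72 | roll -0.078 shift mm [ 140.9 -209.4   46.6] F [-0.4 -0.2 -0.3] w 45.2 gf 0.0 q5 -2.08
```

Post 1 stands at y ≈ -90 to -91 mm and square. Post 2 was knocked to (461, -402), so I'll grip it there, and tow it toward the robot, clear of the vise, while it is half tipped.

```bash
python3 -m jog '[0.036,0.04,-0.03,0,0.16,0.036,0.04,-0.035,0,0.16,0.036,0.04,-0.035,0,0,0.036,0.03,-0.035,0,0,0.036,0,-0.035,0,0,0.036,0,-0.035,0,0,0.036,0,-0.03,0,0,0.036,0,0,0,0]' 15|sed -n '2p;4p'
python3 - <<'E'
from h import *
locate(POST,'post_a',[.39,-.4,.02],[.461,-.402,np.radians(176.5)],True,('scene',))
locate(POST,'post_a',[.39,-.4,.02],[.461,-.402,np.radians(176.5)],True,('top',))
go([.357,-.396,.025],86.5)
E
```

```text
position: [0.3573, -0.3956, 0.2695]
ft_force: [-0.6, -0.3, -0.5]
post_a ['scene'] [ 461.2 -404.4] 176.04 err 0.234
post_a ['top'] [ 461.2 -401.6] 176.8 err 0.896
t 62.33 p [ 357.4 -392.   296.4] yawy 86.54 | roll 0.004 shift mm [ 2.000e-01 -4.000e+00  2.714e+02] F [-0.6  0.4  0.5] w 35.8 gf 0.0 q5 -2.55
```

```bash
python3 -m jog '[0.036,0,-0.004,0.04,0,0.036,0,0,0.045,0,0.036,0,0,0.045,0,0.036,0,0,0.045,0,0.036,0,0,0.04,0,0.036,0,0,0.03,0,0.036,0,0,0,0]' 15|sed -n '2p;4p'
python3 -c "
from h import *
go([.357,-.396,.025],86.5)"
```

```text
position: [0.3566, -0.395, 0.023]
ft_force: [-0.6, -0.1, 0.7]
t 63.2 p [ 356.6 -395.    50. ] yawy 86.56 | roll 0.006 shift mm [-0.4 -1.  25. ] F [-0.6 -0.1  0.7] w 36.1 gf 0.0 q5 -2.56
```

```bash
python3 -m jog '[0.036,0,-0.001,0.015,0,0.036,0,0,0.01,0,0.036,0,0,0,0,0.01,0,0,0,0,0.01,0,0,0,0,0.01,0,0,0,0,0.01,0,0,0,0,0.01,0,0,0,0]' 12
python3 -c "
from h import *
go([.357,-.396,.025],86.5)"
```

```text
time: 64.2
position: [0.3572, -0.3975, -0.0002]
tool_rot: [0.031, 1.0, 0.001, -0.0]
ft_force: [1.1, 4.6, 4.8]
grip_width: 0.0179
grip_force: 12.0
t 64.2 p [ 357.2 -397.5   26.8] yawy 86.5 | roll -0.0 shift mm [0.3 1.5 1.8] F [1.1 4.6 4.8] w 17.9 gf 12.0 q5 -2.56
```

```bash
python3 -m jog '[0.01,-0.0014,0,-0.0061,0,0.01,-0.0014,0,-0.0062,0,0.01,-0.0034,0,-0.0089,0,0.01,-0.0034,0,-0.0089,0,0.01,-0.0049,0,-0.0082,0,0.01,-0.0049,0,-0.0081,0,0.01,-0.0063,0,-0.0072,0,0.01,-0.0062,0,-0.0072,0,0.01,-0.0074,0,-0.006,0,0.01,-0.0073,0,-0.006,0,0.01,0,0,0,0]' 12; python3 -m jog '[0.01,0.006,0,0,0,0.01,0.006,0.002,0,0,0.01,0.006,0.002,0,0,0.01,0.006,0.002,0,0,0.01,0.006,0.002,0,0,0.01,0.006,0.002,0,0,0.01,0.006,0.002,0,0,0.01,0.006,0.002,0,0,0.01,0,0,0,0]'
```

```text
time: 65.58
position: [0.399, -0.3988, 0.0722]
tool_rot: [0.029, 1.0, 0.003, -0.005]
ft_force: [-13.2, 1.2, 2.5]
grip_width: 0.0176
grip_force: 12.0
time: 66.7
position: [0.3558, -0.3841, 0.0725]
tool_rot: [0.031, 1.0, 0.0, -0.0]
ft_force: [0.0, -0.9, -0.5]
grip_width: 0.0176
grip_force: 12.0
```

```bash
cat >> h.py <<'E'
def tilted(piv,yaw,th): # pivot edge midpoint xy, head azimuth yaw (rad), elevation th deg
    t=np.radians(th);d=np.array([np.cos(yaw),np.sin(yaw),0]);up=np.array([0,0,1.]);ax=d*np.cos(t)+up*np.sin(t);nx=-d*np.sin(t)+up*np.cos(t);ny=np.cross(ax,nx)
    o=np.array([*piv,0])+.03*nx
    return [V@np.array([nx,ny,ax])+o for V in POST]
E
python3 - <<'E'
from h import *
E=regs('scene','post_a',.15)
for e in E:
    if e['extent'][1]<260 and e['extent'][0]>320: print(round(float(e['conf']),2),np.round(e['extent']),e['region'].sum())
    if not(e['extent'][1]<260 and e['extent'][0]>320): continue
    r=e['region']
    best=[]
    for px in np.arange(.39,.50,.01):
        for py in np.arange(-.42,-.35,.01):
            for th in(-6,10,25,40,55,70,90):
                s=sil('scene',tilted((px,py),np.radians(176.5),th),1);best.append(((r&(s<.5)).sum()*1.0+.0*s.sum()+.15*((s>.5)&~r).sum(),px.round(3),py.round(3),th))
    print(sorted(best)[:4],r.sum())
E
```

```text
0.97 [391. 191.  37.  31.] 593
[(np.float64(101.89999999999999), np.float64(0.41), np.float64(-0.39), 40), (np.float64(111.6), np.float64(0.41), np.float64(-0.38), 40), (np.float64(144.3), np.float64(0.42), np.float64(-0.39), 25), (np.float64(146.75), np.float64(0.4), np.float64(-0.39), 55)] 593
```

The model match puts the foot edge at x ≈ 0.41 m with 40° tilt, as intended and clear of the vise. Finishing the tip-up.

```bash
python3 -m jog '[0.01,-0.0084,0,-0.0046,0,0.01,-0.0083,0,-0.0046,0,0.01,-0.009,0,-0.0031,0,0.01,-0.009,0,-0.0031,0,0.01,-0.0094,0,-0.0015,0,0.01,-0.0094,0,-0.0015,0,0.01,-0.0095,0,0,0,0.01,-0.0095,0,0.0003,0,0.01,-0.0094,0,0.0016,0,0.01,-0.005,0,0.001,0,0.01,0,0,0,0,0.01,0,0,0,0]' 12; python3 -m jog '[0.045,0,0,0,0,0.045,0,0,0,0,0.045,0,0,0,0,0.045,0,0,0,0,0.045,0,0,0,0]'
python3 - <<'E'
from h import *
E=regs('scene','post_a',.15)
for e in E:
    r=e['region']
    if not(e['extent'][1]<260 and e['extent'][0]>320): continue
    best=[]
    for px in np.arange(.39,.45,.01):
        for py in np.arange(-.42,-.35,.01):
            for th in(40,60,70,80,90):
                s=sil('scene',tilted((px,py),np.radians(176.5),th),1);best.append(((r&(s<.5)).sum()*1.0+.15*((s>.5)&~r).sum(),px.round(3),py.round(3),th))
    print(sorted(best)[:4],r.sum())
E
```

```text
time: 68.3
position: [0.4438, -0.3897, 0.0894]
tool_rot: [0.03, 1.0, -0.0, 0.0]
ft_force: [-3.2, 2.6, 4.9]
grip_width: 0.0176
grip_force: 14.1
time: 68.92
position: [0.4434, -0.3897, 0.0877]
tool_rot: [0.031, 1.0, -0.0, 0.0]
ft_force: [-0.2, 0.5, -0.5]
grip_width: 0.0444
grip_force: 0.0
[(np.float64(92.5), np.float64(0.44), np.float64(-0.39), 80), (np.float64(106.2), np.float64(0.44), np.float64(-0.4), 90), (np.float64(120.45), np.float64(0.44), np.float64(-0.4), 80), (np.float64(128.39999999999998), np.float64(0.44), np.float64(-0.39), 70)] 628
```

```bash
python3 -m jog '[0.045,0,0,-0.03,0,0.045,0,0,-0.04,0,0.045,0,0,-0.04,0,0.045,0,0,-0.04,0,0.045,0.04,0,-0.02,0,0.045,0.04,0,0,0,0.045,0,0,0,0]'|sed -n '2p;4p'
python3 - <<'E'
from h import *
for c in(('scene',),('top',)):
  for y0 in(0,):
    locate(POST,'post_a',[.445,-.39,.05],[.445,-.39,-.06],False,c)
E
```

```text
position: [0.3615, -0.3841, 0.2582]
ft_force: [0.5, 0.1, 0.5]
post_a ['scene'] [ 455.3 -397.2] -4.14 err 0.709
post_a ['top'] [ 469.8 -392.4] -7.95 err 0.245
```

```bash
python3 -m jog '[0.045,0,0.04,0,0,0.045,0,0.04,0,0,0.045,0,0.04,0,0,0.045,0,0.04,0,0,0.045,0,0,0,0]'|sed -n '2p;4p'
python3 - <<'E'
from h import *
print([(round(float(e['conf']),2),np.round(e['extent'])) for e in regs('scene','post_a',.15)])
for c in(('scene',),('top',)):
    p=locate(POST,'post_a',[.455,-.39,.05],[.455,-.39,-.06],False,c)
E
```

```text
position: [0.3736, -0.2223, 0.2575]
ft_force: [1.0, -0.5, 0.5]
[(0.75, array([260., 376.,  42.,  73.])), (0.62, array([370., 175.,  42.,  61.]))]
post_a ['scene'] [ 454.8 -396.4] -2.26 err 0.768
post_a ['top'] [ 469.4 -391.6] -5.57 err 0.245
```

Run:
```python
from h import *
out=[]
for n in('scene','top'):
    im=robot.camera(n).copy();u,v=proj(n,[[.45,-.39,.07]])[0].astype(int)
    for e in robot.outline_of(n,'post_a'):
        cc=cv2.findContours(e['region'].astype(np.uint8),0,2)[0];print(n,round(float(e['conf']),2),np.round(e['extent']))
    c=im[v-50:v+50,u-50:u+50];out.append(cv2.resize((255*(c/255.)**.6).astype(np.uint8),(400,400),interpolation=2));print(u-50,v-50)
cv2.imwrite('pics/f1.png',np.hstack(out))
```

```text
scene 0.85 [369. 174.  40.  62.]
scene 0.69 [261. 376.  44.  72.]
324 123
top 0.7 [211. 211.  28.  28.]
top 0.6 [408. 269.  28.  31.]
360 222
```

View pics/f1.png

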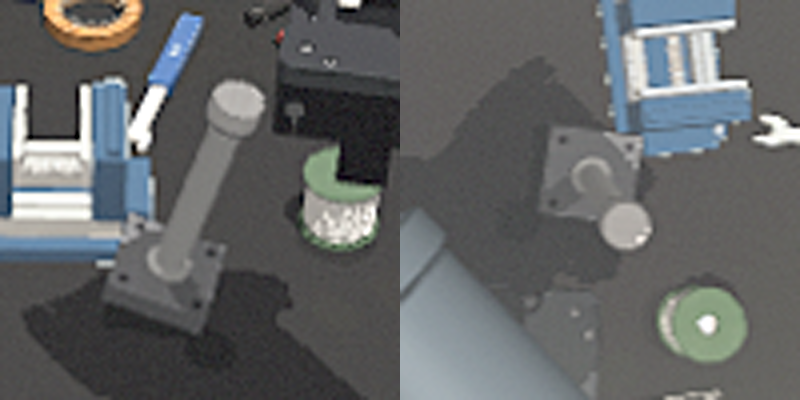

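The last view shows post 2 standing but leaning toward the robot, its far foot corner caught on the vise base (left panel (135,235)). I'll grip its head, lift it a little and carry it off the vise.

Run:
```python
from h import *
# triangulate head top and foot/shaft junction from both views
def tri(a,b):
    P=[];u=[]
    for n,p in(('scene',a),('top',b)):
        K,d,R,t=cam(n);P.append(np.c_[R,t]);u.append(cv2.undistortPoints(np.array(p,float).reshape(1,1,2),K,d).reshape(2,1))
    X=cv2.triangulatePoints(P[0],P[1],u[0],u[1]);return (X[:3]/X[3]).ravel()
h=tri((324+237/4,123+98/4),(360+226/4,222+226/4));f=tri((324+170/4,123+262/4),(360+190/4,222+176/4));print(h.round(3),f.round(3))
d=h-f;print(np.linalg.norm(d),np.degrees(np.arccos(d[2]/np.linalg.norm(d))),np.degrees(np.arctan2(d[1],d[0])))
go([h[0],h[1],.146],86.5)
```

```text
[ 0.435 -0.387  0.15 ] [ 0.466 -0.393  0.021]
0.13253798653171195 14.147786941463188 169.9468531385042
t 71.22 p [ 373.3 -225.7  284.7] yawy 86.45 | roll -0.005 shift mm [ -71.  -157.5  138.7] F [0.1 0.8 0.1] w 44.9 gf 0.0 q5 -2.31
```

```bash
python3 -m jog '[0.045,-0.018,-0.04,0,0,0.045,-0.018,-0.04,0,0,0.045,-0.018,-0.04,0,0,0.045,-0.018,-0.038,0,0,0.045,0,0,0,0,0.045,0,0,0.04,0,0.045,0,0,0.03,0,0.045,0,0,0,0]' 40|sed -n '2p;4p'; python3 -c "
from h import *
go([.437,-.387,.145],86.5)"
```

```text
position: [0.4338, -0.3847, 0.1855]
ft_force: [-0.3, 0.3, 0.5]
t 72.22 p [ 433.8 -384.7  212.5] yawy 86.5 | roll 0.0 shift mm [-3.4 -2.1 67.5] F [-0.3  0.3  0.5] w 45.1 gf 0.0 q5 -2.43
```

Descend, grip, lift slowly.

```bash
python3 -m jog '[0.045,-0.003,-0.002,0.03,0,0.045,0,0,0.025,0,0.045,0,0,0.013,0,0.045,0,0,0,0,0.01,0,0,0,0,0.01,0,0,0,0,0.01,0,0,0,0,0.01,0,0,0,0,0.01,0,0,0,0]' 25; python3 -m jog '[0.01,0,0,-0.006,0,0.01,0,0,-0.006,0,0.01,0.005,0,-0.006,0,0.01,0.01,0.005,-0.006,0,0.01,0.01,0.005,0,0,0.01,0,0,0,0]'
```

```text
time: 73.35
position: [0.4384, -0.3893, 0.1205]
tool_rot: [0.031, 1.0, -0.0, 0.0]
ft_force: [-1.2, 1.7, 6.7]
grip_width: 0.0274
grip_force: 25.0
time: 74.1
position: [0.4124, -0.3763, 0.1436]
tool_rot: [0.031, 1.0, 0.001, -0.001]
ft_force: [-0.7, -0.0, -4.6]
grip_width: 0.0272
grip_force: 25.0
```

```bash
python3 -m jog '[0.01,0,0.02,0,0,0.01,0,0.02,0,0,0.01,0,0.02,0,0,0.01,0,0.02,0,0,0.01,0,0,0,0,0.01,0,0,0.008,0,0.01,0,0,0.006,0,0.01,0,0,0.003,0,0.01,0,0,0,0]' 25|sed -n '2p;4p'; for i in 1 2 3 4 ; do python3 -m jog '[0.01,0,0,0.0015,0,0.01,0,0,0,0]'|sed -n '2p;4p'; done
```

```text
position: [0.4187, -0.2982, 0.1263]
ft_force: [-0.8, -0.5, -5.5]
position: [0.4189, -0.2981, 0.1253]
ft_force: [-1.1, -0.4, -5.9]
position: [0.4189, -0.298, 0.1238]
ft_force: [0.0, 0.1, -6.4]
position: [0.4189, -0.2979, 0.1222]
ft_force: [-0.7, 0.3, -6.0]
position: [0.4189, -0.298, 0.1208]
ft_force: [1.0, -0.5, -5.8]
```

```bash
for i in 1 2 3 ; do python3 -m jog '[0.01,0,0,0.002,0,0.01,0,0,0,0]'|sed -n '2p;4p'; done; python3 -m jog '[0.045,0,0,0,0,0.045,0,0,0,0,0.045,0,0,0,0,0.045,0,0,0,0,0.045,0,0,0,0]'|sed -n '2p;4p'; python3 -m jog '[0.045,0,0,-0.03,0,0.045,0,0,-0.04,0,0.045,0.04,0,-0.02,0,0.045,0.03,0.04,0,0,0.045,0,0.05,0,0,0.045,0,0.05,0,0,0.045,0,0.04,0,0,0.045,0,0,0,0]'|sed -n '2p;4p';  python3 - <<'E'
from h import *
print([(round(float(e['conf']),2),np.round(e['extent'])) for e in regs('scene','post_a',.15)])
for c in(('scene',),('top',)): p=locate(POST,'post_a',[.42,-.298,.05],[.42,-.298,-.06],False,c)
E
```

```text
position: [0.4202, -0.2986, 0.1204]
ft_force: [0.6, 1.6, 4.9]
position: [0.4217, -0.2994, 0.12]
ft_force: [1.2, 3.4, 14.7]
position: [0.4233, -0.3005, 0.1197]
ft_force: [3.3, 3.6, 22.4]
position: [0.4188, -0.298, 0.1145]
ft_force: [-0.3, -0.2, -0.6]
position: [0.3589, -0.1114, 0.2047]
ft_force: [-0.4, -1.0, -0.2]
[(0.68, array([375., 205.,  33.,  61.])), (0.56, array([258., 377.,  44.,  72.]))]
post_a ['scene'] [ 433.3 -299.9] -6.47 err 0.076
post_a ['top'] [ 433.5 -298.3] -4.38 err 0.058
```

Post 2 now stands upright at (433, -299), with both cameras agreeing. Pick it up by the head and carry it along the proven lane.

```bash
python3 -c "
from h import *
go([.4334,-.2991,.21],84.6)"
```

```text
t 78.9 p [ 360.4 -115.3  231.8] yawy 86.41 | roll 0.181 shift mm [ -89.9 -176.2   21.8] F [0.1 0.3 0.1] w 45.0 gf 0.0 q5 -2.12
```

```bash
python3 -m jog '[0.05,0,0,0,0.18,0.05,-0.018,-0.035,0,0,0.05,-0.018,-0.035,0,0,0.05,-0.018,-0.035,0,0,0.05,-0.018,-0.035,0,0,0.05,-0.018,-0.036,0,0,0.05,0,0,0.01,0,0.05,0,0,0,0]' 45|sed -n '2p;4p'; python3 -c "
from h import *
go([.4334,-.2991,.146],84.6)"
```

```text
position: [0.432, -0.2965, 0.1934]
ft_force: [0.2, 0.1, -0.5]
t 79.9 p [ 432.  -296.5  220.4] yawy 84.62 | roll 0.002 shift mm [-1.7 -2.5 74.4] F [ 0.2  0.1 -0.5] w 50.5 gf 0.0 q5 -2.29
```

```bash
python3 -m jog '[0.05,-0.002,-0.002,0.03,0,0.05,0,0,0.03,0,0.05,0,0,0.014,0,0.05,0,0,0,0,0.01,0,0,0,0,0.01,0,0,0,0,0.01,0,0,0,0,0.01,0,0,0,0,0.01,0,0,0,0]' 45; python3 -m jog '[0.01,0,0,-0.01,0,0.01,0,0,-0.015,0,0.01,0,0,-0.02,0,0.01,0,0,0,0]';python3 -c "
from h import *
go([.555,-.23,.19],84.6)"
```

```text
time: 81.03
position: [0.4356, -0.2998, 0.1215]
tool_rot: [0.046, 0.999, -0.0, 0.0]
ft_force: [0.9, 1.7, 5.8]
grip_width: 0.027
grip_force: 45.0
time: 81.53
position: [0.436, -0.3009, 0.1674]
tool_rot: [0.046, 0.999, -0.002, 0.001]
ft_force: [1.4, 0.2, -6.3]
grip_width: 0.0269
grip_force: 45.0
t 81.53 p [ 436.  -300.9  194.4] yawy 84.7 | roll 0.01 shift mm [-111.8   81.7    4.4] F [ 1.4  0.2 -6.3] w 26.9 gf 45.0 q5 -2.29
```

```bash
python3 -m jog '[0.01,-0.022,0.016,0,0,0.01,-0.022,0.016,0,0,0.01,-0.022,0.016,0,0,0.01,-0.022,0.016,0,0,0.01,-0.022,0.016,0,0,0.01,0,0,0,0]'|sed -n '2p;4,6p';  python3 -m jog '[0.01,0,0.03,0,0,0.01,0,0.03,0,0,0.01,0,0.03,0,0,0.01,0,0.03,0,0,0.01,0,0.03,0,0,0.01,0,0.03,0,0,0.01,0,0.03,0,0,0.01,0,0.03,0,0,0.01,0,0,0,0.35,0.01,0,0,0,0.31,0.01,0,0,0,0]'|sed -n '2p;4,6p'; python3 -c "
from h import *
go([.5875,.0115,.155],78.05)"
```

```text
position: [0.5539, -0.2292, 0.165]
ft_force: [-0.0, -0.5, -5.6]
grip_width: 0.0267
grip_force: 45.0
position: [0.5744, 0.0081, 0.1664]
ft_force: [-0.0, 0.1, 0.6]
grip_width: 0.0105
grip_force: 0.0
t 83.65 p [574.4   8.1 193.4] yawy 78.13 | roll 0.008 shift mm [-12.1   6.1  38.4] F [-0.   0.1  0.6] w 10.5 gf 0.0 q5 -1.54
```

Run:
```python
from h import *
for n in('scene','top'):
  E=regs(n,'post_a',.15)
  for e in E: print(n,round(float(e['conf']),2),np.round(e['extent']),ground(n,[e['extent'][:2]],.05)[0].round(3),e['region'].sum())
for l in('flux_bottle','solder_reel'):
  E=regs('scene',l); print(l,[np.round(e['extent']) for e in E])
```

```text
scene 0.96 [277. 313.  39.  49.] [ 0.598 -0.008  0.05 ] 1010
scene 0.65 [260. 378.  44.  70.] [0.603 0.13  0.05 ] 1603
flux_bottle []
solder_reel [array([409., 173.,  23.,  26.]), array([278., 305.,  38.,  60.])]
```

```bash
python3 -m jog '[0.01,0,0,-0.03,0,0.01,0,0,-0.04,0,0.01,0,0,-0.04,0,0.05,0.04,0,0,0,0.05,0.04,0,0,0,0.05,0.04,0,0,0,0.05,0.02,0,0,0,0.05,0,0,0,0]'|sed -n '2p;4p'
python3 - <<'E'
from h import *
for n in('scene','top'):
  E=regs(n,'post_a',.15)
  for e in E: print(n,round(float(e['conf']),2),np.round(e['extent']),e['region'].sum())
  for l in('flux_bottle','solder_reel'): print(l,[(np.round(e['extent']),round(float(e['conf']),2)) for e in regs(n,l)])
for c in(('scene',),('top',)):
  for X in([.595,-.01],[.613,.131]):
    p=locate(POST,'post_a',[*X,.06],[*X,-.2],False,c);print(inrail(p))
E
```

```text
position: [0.436, 0.0379, 0.276]
ft_force: [0.8, -0.0, -0.1]
scene 0.95 [278. 301.  41.  72.] 1438
scene 0.7 [261. 377.  41.  69.] 1534
flux_bottle [(array([255., 275.,  16.,  32.]), 0.82), (array([279., 300.,  39.,  71.]), 0.65)]
solder_reel [(array([415., 171.,  15.,  20.]), 0.54)]
top 0.76 [211. 210.  27.  27.] 560
top 0.57 [267. 216.  26.  30.] 506
flux_bottle []
solder_reel [(array([434., 302.,  26.,  22.]), 0.77)]
post_a ['scene'] [587.6 -22.8] -5.28 err 0.649
[118.6 -81.9]
post_a ['scene'] [612.1 132.6] -12.97 err 0.048
[-38.5 -90.1]
post_a ['top'] [601.8 -15.9] -7.65 err 0.332
[109.  -69.5]
post_a ['top'] [ 480.  -150.1] 118.11 err 2.011
[ 265.4 -160.8]
```

```bash
cat >> h.py <<'E'
def fit6(X,starts,cams=('scene','top')):
    obs=[(n,near(n,'post_a',X)) for n in cams];bl=[cv2.GaussianBlur(r.astype(np.float32),(0,0),.6) for _,r in obs]
    def f(p):
        M=Ro.from_rotvec(p[3:6]).as_matrix();P=[V@M.T+p[:3] for V in POST];zmin=min(V[:,2].min() for V in P)
        return sum(np.abs(sil(n,P)-b).sum()/b.sum() for (n,_),b in zip(obs,bl))+max(0,-zmin-.002)*100
    best=None
    for s in starts:
        s=np.array(s,float);S=np.vstack([s]+[s+d for d in np.diag([.01,.01,.008,.15,.15,.1])])
        m=minimize(f,s,method='Nelder-Mead',options=dict(initial_simplex=S,xatol=3e-4,fatol=2e-4,maxiter=500))
        if best is None or m.fun<best.fun: best=m
    M=Ro.from_rotvec(best.x[3:]).as_matrix();z=M[:,2];h=best.x[:3]+M@[0,0,.15]
    print('fit6 err',round(best.fun/2,3),'foot',(best.x[:3]*1000).round(1),'tilt',np.degrees(np.arccos(z[2])).round(1),'toward',np.degrees(np.arctan2(z[1],z[0])).round(),'headtop',(h*1000).round(1),'yaw',np.degrees(np.arctan2(M[1,0],M[0,0])).round(1))
E
python3 - <<'E'
from h import *
fit6([.595,-.015,.06],[[.595,-.018,.005,0,0,-.1],[.6,-.015,.005,.2,0,-.1],[.6,-.015,.005,0,-.2,-.1],[.6,-.015,.005,-.2,0,-.1]])
p=locate(SE,'straightedge',[.655,.085,.01],[.655,.085,np.radians(-101.9)],False,('scene',));print(inrail(p))
E
```

```text
Traceback (most recent call last):
  File "h.py", line 72, in fit6
    m=minimize(f,s,method='Nelder-Mead',options=dict(initial_simplex=S,xatol=3e-4,fatol=2e-4,maxiter=500))
  File "h.py", line 68, in f
    return sum(np.abs(sil(n,P)-b).sum()/b.sum() for (n,_),b in zip(obs,bl))+max(0,-zmin-.002)*100
           ~~~^^^^^^^^^^^^^^^^^^^^^^^^^^^^^^^^^^^^^^^^^^^^^^^^^^^^^^^^^^^^^
  File "h.py", line 68, in <genexpr>
    return sum(np.abs(sil(n,P)-b).sum()/b.sum() for (n,_),b in zip(obs,bl))+max(0,-zmin-.002)*100
                      ~~~^^^^^
  File "h.py", line 37, in sil
    for V in parts: cv2.fillConvexPoly(m,cv2.convexHull(((proj(n,V)+.5)*s).astype(np.int32)),1)
                                                          ~~~~^^^^^
  File "h.py", line 12, in proj
    K,d,R,t=cam(n);return cv2.projectPoints(np.array(X,float).reshape(-1,1,3),cv2.Rodrigues(R)[0],t,K,d)[0].reshape(-1,2)
            ~~~^^^
  File "h.py", line 5, in cam
    m=robot.camera_model(n);K=np.array([[m['fx'],0,m['cx']],[0,m['fy'],m['cy']],[0,0,1.]])
ValueError: time passes only in moves, steps and waits
```

```bash
sed -i 's/^def cam(n):/import functools\n@functools.lru_cache\ndef cam(n):/' h.py
python3 - <<'E'
from h import *
fit6([.595,-.015,.06],[[.595,-.018,.005,0,0,-.1],[.6,-.015,.005,.2,0,-.1],[.6,-.015,.005,0,-.2,-.1],[.6,-.015,.005,-.2,0,-.1]])
p=locate(SE,'straightedge',[.655,.085,.01],[.655,.085,np.radians(-101.9)],False,('scene',));print(inrail(p))
E
```

```text
fit6 err 0.104 foot [605.6 -15.6   6.2] tilt 14.6 toward -156.0 headtop [571.1 -30.8 151.4] yaw 18.5
straightedge ['scene'] [655.9  84.9] -101.98 err 0.265
[ -0.8 -37.3]
```

Post 2 dropped because its foot clipped the end of the lid. It now leans 14.6° with its foot on the straightedge's right-hand corner, and the straightedge has not moved. I'll grip the head, back it off, set it level, then place it.

```bash
python3 -m jog '[0.05,0,0,0,-0.75,0.05,0,0,0,-0.75,0.05,0,0,0,-0.7,0.05,0,0,0,0]' 45|sed -n 2p; python3 -c "
from h import *
go([.573,-.030,.21],100)"
```

```text
position: [0.4373, 0.0375, 0.2758]
t 87.05 p [437.3  37.5 302.8] yawy 100.02 | roll 0.002 shift mm [-121.9  -90.1   92.8] F [ 0.4 -0.1 -0. ] w 50.1 gf 0.0 q5 -1.92
```

```bash
python3 -m jog '[0.05,-0.03,-0.023,0,0,0.05,-0.03,-0.023,0,0,0.05,-0.03,-0.022,0,0,0.05,-0.032,-0.022,0,0,0.05,0,0,0,0,0.05,0,0,0.035,0,0.05,0,0,0.035,0,0.05,0,0,0.015,0,0.05,0,0,0,0]' 45|sed -n 2p; python3 -c "
from h import *
go([.573,-.030,.147],100)"
```

```text
position: [0.5723, -0.0293, 0.1902]
t 88.17 p [572.3 -29.3 217.2] yawy 100.08 | roll 0.008 shift mm [-0.6 -0.8 70.2] F [0.1 0.9 0.4] w 50.1 gf 0.0 q5 -1.99
```

```bash
python3 -m jog '[0.05,0,-0.001,0.03,0,0.05,0,0,0.025,0,0.05,0,0,0.015,0,0.05,0,0,0,0,0.01,0,0,0,0,0.01,0,0,0,0,0.01,0,0,0,0,0.01,0,0,0,0,0.01,0,0,0,0]' 40; python3 -m jog '[0.01,0,0,-0.006,0,0.01,0,0,-0.008,0,0.01,0,0,0,0]'; python3 -c "
from h import *
go([.560,.006,.147],78.1)"
```

```text
time: 89.3
position: [0.5736, -0.0302, 0.1215]
tool_rot: [-0.088, 0.996, 0.0, 0.0]
ft_force: [-0.3, 1.8, 5.9]
grip_width: 0.0273
grip_force: 39.8
time: 89.68
position: [0.5738, -0.031, 0.135]
tool_rot: [-0.088, 0.996, -0.0, 0.0]
ft_force: [1.6, 0.0, -4.8]
grip_width: 0.027
grip_force: 39.8
t 89.67 p [573.8 -31.  162. ] yawy 100.1 | roll 2.2 shift mm [21.1 33.3 15. ] F [ 1.6  0.  -4.8] w 27.0 gf 39.8 q5 -2.0
```

```bash
python3 -m jog '[0.01,0.02,0,0,0,0.01,0,0.02,0,0,0.01,-0.012,0.02,0,0,0.01,0,0,0,0.75,0.01,0,0,0,0.75,0.01,0,0,0,0.75,0.01,0,0,0,0.75,0.01,0,0,0.006,0,0.01,0,0,0.005,0,0.01,0,0,0,0]'; for i in 1 2 3 4 5; do python3 -m jog '[0.01,0,0,0.002,0,0.01,0,0,0,0]'|sed -n '2p;4p'; done
```

```text
time: 90.92
position: [0.5577, 0.0075, 0.1229]
tool_rot: [0.172, 0.985, 0.0, -0.001]
ft_force: [-0.4, -0.8, -5.9]
grip_width: 0.0267
grip_force: 40.0
position: [0.5585, 0.0073, 0.1218]
ft_force: [0.1, -0.6, -6.9]
position: [0.5597, 0.0072, 0.1209]
ft_force: [0.3, 0.3, 2.2]
position: [0.5616, 0.0068, 0.1206]
ft_force: [0.8, 1.0, 9.3]
position: [0.5637, 0.0067, 0.1201]
ft_force: [1.7, 1.3, 15.6]
position: [0.566, 0.0065, 0.1196]
ft_force: [2.4, 2.5, 20.0]
```

Release, back off and measure.

```bash
python3 -m jog '[0.045,0,0,0,0,0.045,0,0,0,0,0.045,0,0,0,0,0.045,0,0,0,0,0.045,0,0,0,0]'|sed -n '2p;4p'; python3 -m jog '[0.045,0,0,-0.03,0,0.045,0,0,-0.04,0,0.045,0,0,-0.04,-0.4,0.045,0.04,0,0,-0.4,0.045,0.04,0,0,0,0.045,0.04,0,0,0,0.045,0.02,0,0,0,0.045,0,0,0,0]'|sed -n '2p;4p'
python3 - <<'E'
from h import *
fit6([.577,.01,.06],[[.577,.01,.002,0,0,-.2],[.577,.01,.002,0,-.2,-.2]])
for c in(('scene',),('top',)):
    p=locate(POST,'post_a',[.577,.01,.06],[.577,.01,-.2],False,c);print(inrail(p),(np.degrees(p[2]-RP[2])+45)%90-45)
go([.577,.01,.06],78.05)
E
```

```text
position: [0.558, 0.0073, 0.1133]
ft_force: [-0.3, -0.3, 0.4]
position: [0.4206, 0.0393, 0.2238]
ft_force: [0.4, 0.9, 1.1]
fit6 err 0.093 foot [570.8   8.6   3.2] tilt 0.3 toward -124.0 headtop [570.3   7.8 153.2] yaw -7.6
post_a ['scene'] [570.4   7.2] -8.53 err 0.096
[  92.8 -105. ] 3.4176365475020702
post_a ['top'] [571.5   6.6] -7.69 err 0.06
[  93.2 -103.8] 4.259398476155866
t 94.2 p [422.8  38.7 250.7] yawy 78.09 | roll 0.004 shift mm [-156.8    3.9  190.7] F [ 0.2  0.8 -0.4] w 45.0 gf 0.0 q5 -1.54
```

```bash
python3 -m jog '[0.05,-0.03,0,0,-0.38,0.05,-0.03,0,0,0,0.05,-0.03,0,0,0,0.05,-0.03,0,0,0,0.05,-0.03,0,0,0,0.05,0,0,0,0]' 45|sed -n 2p; python3 -c "
from h import *
go([.571,.007,.147],81.85)"
```

```text
position: [0.5725, 0.0152, 0.2234]
t 94.95 p [572.5  15.2 250.4] yawy 81.88 | roll 0.003 shift mm [  0.3  -8.3 103.4] F [-0.4 -0.6  0. ] w 50.2 gf 0.0 q5 -1.6
```

```bash
python3 -m jog '[0.05,0,-0.0083,0,0,0.05,0,0,0.035,0,0.05,0,0,0.035,0,0.05,0,0,0.02,0,0.05,0,0,0.0135,0,0.05,0,0,0,0,0.01,0,0,0,0,0.01,0,0,0,0,0.01,0,0,0,0,0.01,0,0,0,0,0.01,0,0,0,0,0.01,0,0,-0.003,0,0.01,0,0,-0.003,0,0.01,0,0,0,0.38,0.01,0,0,0,0]' 40
python3 - <<'E'
from h import *
go([.5875,.0125,.147],78.05);print(inrail(robot.get_obs()['position']))
E
```

```text
time: 96.82
position: [0.5685, 0.0078, 0.1256]
tool_rot: [0.103, 0.995, 0.0, -0.001]
ft_force: [0.2, -0.0, -5.6]
grip_width: 0.027
grip_force: 40.0
t 96.83 p [568.5   7.8 152.6] yawy 78.14 | roll 0.009 shift mm [-17.7   8.5   5.6] F [ 0.2 -0.  -5.6] w 27.0 gf 40.0 q5 -1.55
[  92.7 -107. ]
```

```bash
python3 -m jog '[0.01,-0.005,0.004,0,0,0.01,-0.006,0.004,0,0,0.01,-0.0045,0,0,0,0.01,0,0,0,0]'|sed -n '2p;4p'; python3 -m jog '[0.01,0,0,0.003,0,0.01,0,0,0.0015,0,0.01,0,0,0,0]'|sed -n '2p;4p'; for i in 1 2 3; do python3 -m jog '[0.01,0,0,0.0007,0,0.01,0,0,0,0]'|sed -n '2p;4p'; done
```

```text
position: [0.5866, 0.0121, 0.1263]
ft_force: [-0.0, 0.3, -5.5]
position: [0.5856, 0.0122, 0.1216]
ft_force: [-0.2, 0.2, -5.8]
position: [0.586, 0.0122, 0.1211]
ft_force: [0.2, -0.5, -5.7]
position: [0.5862, 0.0121, 0.1211]
ft_force: [-1.0, 0.6, 0.9]
position: [0.5865, 0.0121, 0.1211]
ft_force: [-2.1, -0.2, 4.6]
```

```bash
python3 -m jog '[0.045,0,0,0,0,0.045,0,0,0,0,0.045,0,0,0,0,0.045,0,0,0,0,0.045,0,0,-0.02,0,0.045,0,0,-0.03,0,0.045,0,0,-0.04,0,0.045,0,0,-0.03,0,0.045,0.04,0,0,0,0.045,0.04,0,0,0,0.045,0.04,0,0,0,0.045,0.03,0,0,0,0.045,0,0,0,0,0.045,0,0,0,0]'|sed -n '2p;4p'
python3 - <<'E'
from h import *
for X in([.588,.012],[.612,.132]):
  fit6([*X,.06],[[*X,.001,0,0,-.2]])
  for c in(('scene',),('top',)):
    p=locate(POST,'post_a',[*X,.06],[*X,-.2],False,c);print(inrail(p),(np.degrees(p[2]-RP[2])+45)%90-45)
p=locate(SE,'straightedge',[.655,.085,.01],[.655,.085,np.radians(-101.9)]);print(inrail(p))
for n,l in(('scene','flux_bottle'),('top','solder_reel')): print(l,[np.round(e['extent']) for e in regs(n,l)])
E
```

```text
position: [0.4408, 0.0428, 0.2401]
ft_force: [0.4, -0.2, -0.1]
fit6 err 0.069 foot [587.2  11.8  -0.7] tilt 0.4 toward 149.0 headtop [586.3  12.3 149.3] yaw -13.5
post_a ['scene'] [585.6  11.9] -13.44 err 0.086
[ 85.1 -91. ] -1.4941958551663674
post_a ['top'] [588.4  12.3] -10.83 err 0.074
[ 84.1 -88.4] 1.1247404187975292
fit6 err 0.078 foot [612.7 132.6  -0.7] tilt 0.8 toward -129.0 headtop [611.4 131.  149.3] yaw -12.9
post_a ['scene'] [611.7 132.7] -12.71 err 0.037
[-38.5 -90.5] -0.7586372218424628
post_a ['top'] [587.6  10. ] 33.18 err 0.263
[ 86.6 -88.7] -44.87327054981171
straightedge ['top'] [656.2  84.6] -102.19 err 0.069
straightedge ['scene'] [655.7  84.7] -101.31 err 0.269
straightedge ('top', 'scene') [655.7  84.3] -101.63 err 0.154
[ -0.2 -37.4]
flux_bottle [array([256., 275.,  16.,  31.])]
solder_reel [array([435., 302.,  22.,  19.])]
```

```bash
python3 -c "
from h import *
print(robot.get_obs()['time'],robot.hand_in())"
```

```text
the job is handed in; nothing more can be done
101.6 None
```

I handed the job in at 101.6 s with the straightedge flush against the rail and both posts present (a third never showed) upright and square at about y = -90 mm, within limits by camera fit; no verdict came back, and on the way post 2's foot clipped the case lid (post 1's probably did too), so each post was dropped once and re-set.

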